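# Set the eccentric on a feed track and prove it with the slide gauge

## Task

The gap between the eccentric disc and the straight fence of the feed track is pinched too tight. Turn the eccentric by the bar on its top until the bar lies along the track, which makes the gap a few millimetres wider than the middle-sized of the three slide gauges; then prove it: set that gauge down upright in the open end of the channel (the end without a stop block), slide it along the floor of the channel through the gap, and leave it standing in the channel on the other side, clear of the disc.

Things in the scene. Friction and masses are not known exactly. Their poses are not given: they have to be found in the camera images.
- cam (a joint): Eccentric's angle about its upright axis, rad, growing counter-clockwise from above, stops at 0 and 3.14. Gap = 30 - 10 cos(angle) mm: at 0 the bar lies across the track (tightest, 20 mm), at 1.57 along it (right, 30 mm), at 3.14 across again (widest, 40 mm). Starts between 0.15 and 0.7; turns against an even friction of 0.12 N m and stays where left.
- cam_grip (a point): Centre of the dark bar on top of the bright steel disc, on the turning axis, 42 mm above the bench. Bar 40 mm long, 12 mm thick, 26 to 58 mm above the bench; x runs along the bar, z up, turning with it. The disc is 56 mm across, its centre 10 mm off the axis, its top 26 mm above the bench.
- gate (a point): Middle of the right gap, on the channel floor (plate 150 x 310 mm, 8 mm above the bench). y runs along the track to the open end, -y to the stop block (face at y = -145 mm). Fence face at x = -15 mm, eccentric's axis at x = 43, y = 0. A second rail (y 50 to 150 and -50 to -150 mm, face x = 31) makes the channel 46 mm wide there. Fence, rails and stop: dark steel, 18 mm above the floor.
- gauge_mid (a point): Middle-sized slide gauge, upright on the bench: bright steel foot 24 mm wide (x), 52 long (y), 20 high, round ends; dark upright tab 20 mm wide (x), 14 thick (y), 20 to 80 mm above the underside. This point: tab's centre, 50 mm above the underside; z up. About 0.22 kg. Two more gauges, 12 and 36 mm wide but else alike, stand nearby, places swapped; not used.
Mind the look-alikes: they are no part of the job. What is shaped like the part that bears gauge_mid but blue or yellow is not meant.

How it is judged:
On the way, in this order (a step that is already met when the one before it is completed fails the run):
1. the eccentric's bar is turned along the track, within 17 degrees (gap 27 to 33 mm) (value of joint cam between 1.27 and 1.87 rad), for 0.2 s.
2. the middle gauge stands in the infeed part of the channel (y of gauge_mid in the frame of gate between 0.05 and 0.16 m and x of gauge_mid in the frame of gate between -0.015 and 0.031 m and z of gauge_mid in the frame of gate below 0.062 m and angle between gauge_mid's own z axis and vertical below 0.26 rad), for 0.1 s.
3. the gauge is in the gap, low in the channel (y of gauge_mid in the frame of gate between -0.02 and 0.02 m and x of gauge_mid in the frame of gate between -0.015 and 0.02 m and z of gauge_mid in the frame of gate below 0.062 m), for 0.05 s.
At the end, for the whole second after the job is handed in: The eccentric's bar lies along the track within 17 degrees, and the middle gauge stands upright (within 7 degrees) on the channel floor beyond the disc, its centre 60 mm or more past the gap's middle towards the stop block (all of step 1 and y of gauge_mid in the frame of gate between -0.135 and -0.06 m and x of gauge_mid in the frame of gate between -0.015 and 0.031 m and z of gauge_mid in the frame of gate below 0.056 m and angle between gauge_mid's own z axis and vertical below 0.12 rad); the robot touches nothing.
It also fails if it takes over 58 s, if anything falls off the work surface, if the arm or the gripper's body presses on something with over 40 N, if the wrist force passes 120 N, or if a joint passes its speed limit or range.

## Robot

A 7-joint arm with a two-finger parallel gripper is mounted at the origin on the work surface. World frame = base frame: x ahead of the robot, y to its left, z up, the work surface at z = 0. Lengths are in m, angles in rad, forces in N, time in s.
With the tool pointing down it reaches from about 0.35 to 0.9 m from the base axis. Payload 8.1 kg.
Tool frame: the origin (TCP) lies on the centre line of the jaws, within the pads' length; the fingertips stand 14 mm ahead of it and the grasp point (between the pads) lies 5 mm behind it; z points along the fingers, y is the direction in which the jaws open and shut (so a half turn about z gives the same grasp; the last joint's range is limited). The gripper opens to 92 mm and grips with 3 to 60 N. Pads are 19 mm wide; open, the fingers measure 130 mm over their backs; the gripper's body (75 mm by 190 mm) begins 47 mm behind the grasp point.
Start: joints at [1.125, 0.434, 0.025, 1.573, -0.012, 1.134, -0.075], TCP at [0.21, -0.589, 0.21] pointing down, gripper open.
Joint ranges: [-2.62, 2.62], [-0.44, 2.09], [-1.27, 1.32], [0.08, 2.57], [-1.32, 4.46], [0.12, 2], [-2.74, 2.74]. Speed limits (rad/s): [2.22, 2.22, 3.01, 3.01, 3.14, 3.14, 3.14].

## Interface

Orientations are given as a rotation vector (axis times angle).
In Python, from cell import arm, optics gives the robot as it stands.
- The arm moves only by the shell command python3 -m creep 'ROWS' [FORCE]. ROWS is JSON, a list of rows, each an object with "translation": the shift along the tool's x, y, z in m, a list of three; "rot": the turn, a rotation vector about the tool's x, y, z in degrees, a list of three; "jaw": the finger opening in m, from 0 to 0.0918. In form: [{"translation": [x, y, z], "rot": [wx, wy, wz], "jaw": jaw}, ...]. A call has 1 to 12 rows; each row shifts and turns the commanded pose from where the row before left it, along the tool's axes as they then stand; what a row does not reach is not made up. A row lasts 1/12 s, in which the tool goes at most 41.7 mm and 7.16 degrees, less where a joint would pass 70% of its speed; a pose out of reach is approached as far as the arm can. A call is refused whole if a number of a shift passes 0.0417 or a number of a turn 7.16, either way. A call with a gripper value outside its range is refused whole. The fingers move at their own pace and stop on an object; FORCE is the grip in N (left out, the last holds). Time passes only in rows, so rows that do not move let the fingers close. It gives the time, the measured TCP pose, the force and the opening at its end, in the units of the state.
- arm.observe(): the state, without advancing time (a new reading comes with each control period).
- optics.get_image(name): name is "scene" or "top"; returns the picture (400x640x3 uint8, red, green, blue); there is no depth.
- optics.camera_info(name): a dict with "fx", "fy", "cx", "cy" (pixels), "R" (3x3) and "t" (3): a world point X has camera coordinates R X + t. Camera axes: x right, y down, z forward; pixel columns grow to the right and rows downward; lengths in m; the calibration is good to about 2 mm. A picture is of the moment at which its call begins. camera_info takes no time and is no camera call.
- arm.sign_off(): hands the job in, once; it reports no verdict.
Trained networks look in the newest picture that a camera, given by its name, has taken for a name from the list of things; names that differ only in an ending like _2 or _b are one class to them, and where a whole thing is asked for, a point or a joint stands for the part that bears it (a point fixed in the world has none). Each returns a list of dicts, best first, with "score" (0 to 1); they miss things now and then, are a little off and sometimes report something else, mostly with a low value. They report only what shows in the picture. A call takes as long as a camera call. They do not tell look-alikes from the thing itself.
- optics.boxes_of(camera, thing): "location" ([column, row] in pixels, amid what is visible of it).
- optics.pinpoint(camera, thing): "location" ([column, row] in pixels: a listed point, or the origin of a listed thing).
The state is a dict: "clock": time; "joints": joint angles; "dq": joint speeds; "joint_efforts": joint torques, N m; "position": TCP position; "ee_rot": TCP orientation; "force": force on the tool from outside, world axes, zero at the start; "ft_torque": the same for the moment, N m; "width": opening from 0.0 (shut) to 1.0 (fully open).
Only numpy, scipy, OpenCV 4.12 (cv2) and the standard library are available. Lean on these libraries where they do the work, as an engineer would, in place of code of your own. Each camera call takes 0.05 s, during which the arm holds its last target.

## Working session

There is one attempt and no reset: what is moved stays moved. The work goes in short steps, Python scripts to look and compute and a shell command to move; the robot and the scene stay as the last step left them, time stands still between calls to the robot, and variables do not carry over. Pictures are saved under pics/ and viewed, and the job is handed in when it is done.

```bash
ls; mkdir -p pics; python3 - <<'E'
from cell import arm, optics
import cv2
print(arm.observe())
for n in ["scene","top"]:
    im=optics.get_image(n); cv2.imwrite(f"pics/{n}0.png",im[:,:,::-1]); print(n,optics.camera_info(n))
    for th in ["cam_grip","gate","gauge_mid"]:
        print(th,optics.pinpoint(n,th))
E
```

```text
pics
{'clock': 0.0, 'joints': array([ 1.12540404,  0.43520597,  0.02496849,  1.57411583, -0.01162292,
        1.13403156, -0.07509087]), 'dq': array([-7.98506974e-04,  2.34520890e-05, -3.99623513e-04,  6.86022904e-04,
       -1.41891450e-03, -2.01624145e-03, -5.17066769e-04]), 'joint_efforts': array([-3.34879610e-05, -6.67852378e+01,  9.85498242e-01, -3.14455855e+01,
       -6.04852522e-02,  4.28826793e-02,  1.24040762e-04]), 'position': array([ 0.20983692, -0.58812514,  0.20944828]), 'ee_rot': array([-3.09403521e+00, -5.35454328e-01,  6.21749197e-04]), 'force': array([ 0.65256491, -0.31871194, -0.07433465]), 'ft_torque': array([ 0.03286668, -0.01960507,  0.00605118]), 'width': 0.9978360130582767}
scene {'fx': 455.5030435589984, 'fy': 455.5030435589984, 'cx': 321.5690200004945, 'cy': 203.2702414509601, 'R': array([[-0.81184257,  0.5838734 ,  0.00187169],
       [ 0.41874652,  0.58447106, -0.69501433],
       [-0.40689433, -0.56345846, -0.71899344]]), 't': array([ 0.32738175, -0.25729122,  1.22646981])}
cam_grip [{'location': [224.7, 146.4], 'score': 0.7}]
gate [{'location': [243.9, 1
[... 243 characters left out ...]
'score': 0.58}]
top {'fx': 401.6240391896663, 'fy': 401.6240391896663, 'cx': 321.5489866788415, 'cy': 200.31848779019748, 'R': array([[-3.05566492e-03, -9.99994947e-01,  8.77012982e-04],
       [-9.96666033e-01,  2.97398511e-03, -8.15351107e-02],
       [ 8.15320905e-02, -1.12323303e-03, -9.96670084e-01]]), 't': array([0.15665455, 0.52661406, 0.95561359])}
cam_grip [{'location': [446.8, 180.8], 'score': 0.88}]
gate [{'location': [440.1, 199.9], 'score': 0.65}]
gauge_mid [{'location': [196.5, 227.7], 'score': 0.84}, {'location': [233.9, 251.5], 'score': 0.77}, {'location': [223.1, 192.8], 'score': 0.77}, {'location': [250.9, 163.2], 'score': 0.73}, {'location': [239.0, 218.5], 'score': 0.61}]
```

View pics/scene0.png

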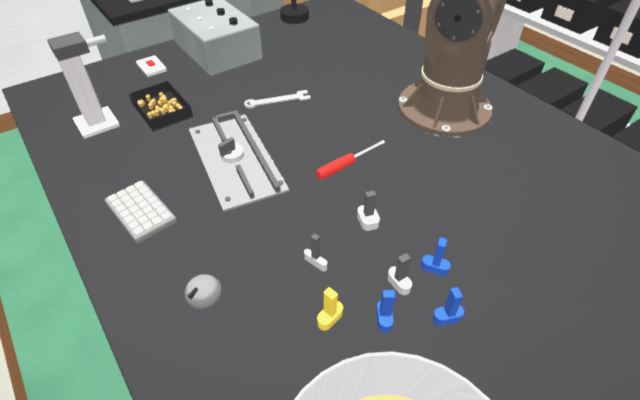

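View pics/top0.png

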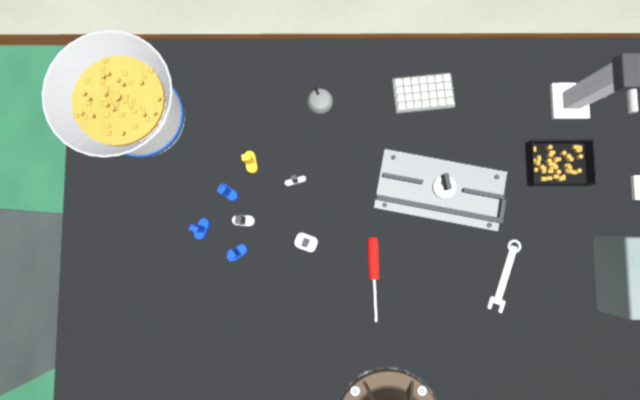

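```bash
python3 - <<'E'
import cv2
a=cv2.imread("pics/top0.png")
cv2.imwrite("pics/crop_g.png",cv2.resize(a[140:280,160:290],None,fx=4.2,fy=4.2,interpolation=cv2.INTER_CUBIC))
cv2.imwrite("pics/crop_t.png",cv2.resize(a[120:270,350:540],None,fx=4,fy=4,interpolation=cv2.INTER_CUBIC))
a=cv2.imread("pics/scene0.png")
cv2.imwrite("pics/crop_s.png",cv2.resize(a[220:345,300:490],None,fx=4,fy=4,interpolation=cv2.INTER_CUBIC))
E
```

```text
(no output)
```

View pics/crop_g.png

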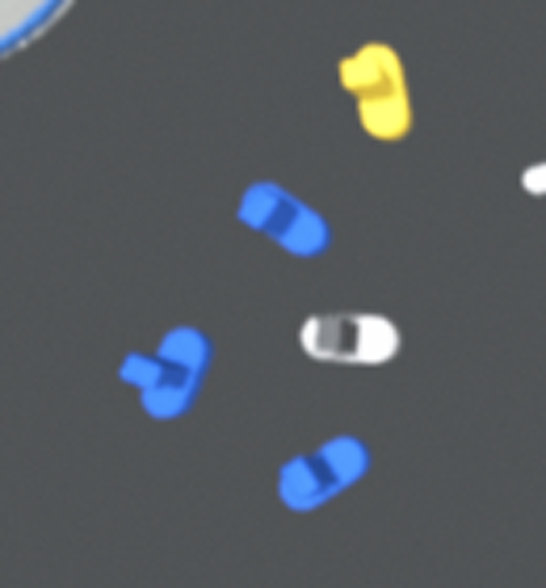

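View pics/crop_t.png

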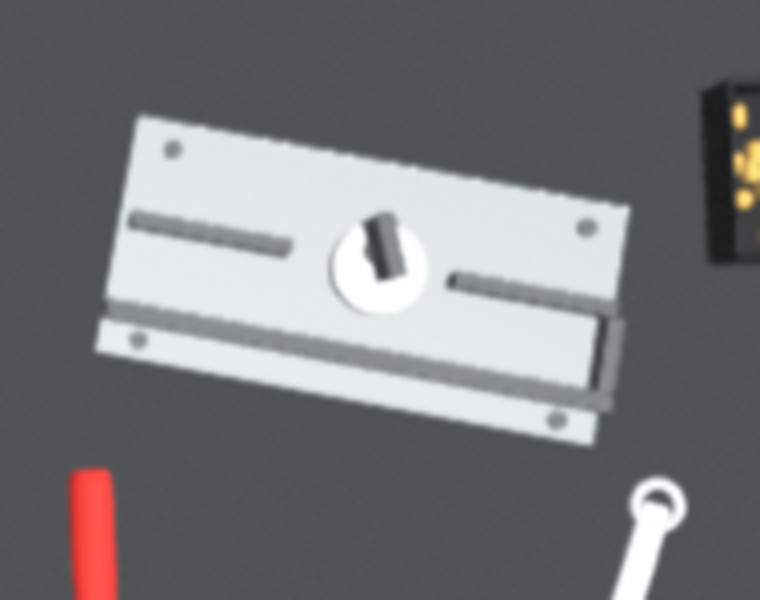

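View pics/crop_s.png

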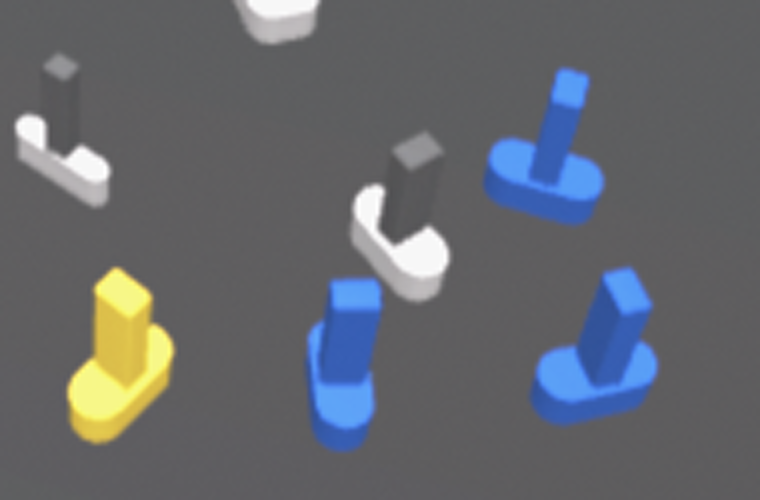

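```bash
python3 - <<'E'
import cv2
a=cv2.imread("pics/scene0.png")
cv2.imwrite("pics/crop_s2.png",cv2.resize(a[105:210,180:295],None,fx=5.5,fy=5.5,interpolation=cv2.INTER_CUBIC))
E
```

```text
(no output)
```

View pics/crop_s2.png

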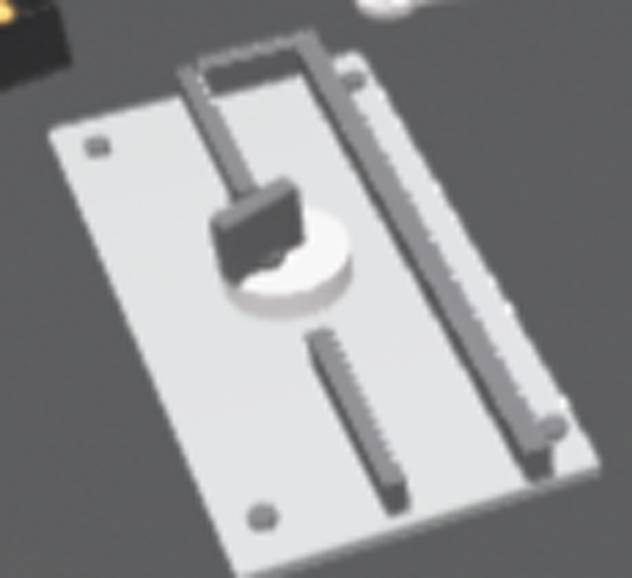

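```bash
cat > h.py <<'E'
import numpy as np
from cell import arm, optics
from scipy.optimize import least_squares
C={n:optics.camera_info(n) for n in ["scene","top"]}
def proj(n,X):
    c=C[n];p=np.asarray(X)@np.array(c["R"]).T+c["t"]
    return np.stack([c["fx"]*p[...,0]/p[...,2]+c["cx"],c["fy"]*p[...,1]/p[...,2]+c["cy"]],-1)
def tri(ps,pt):
    f=lambda X:np.r_[proj("scene",X)-ps,proj("top",X)-pt]
    r=least_squares(f,[0.5,0,0.03]);return r.x,np.abs(r.fun).max()
def onz(n,p,z):
    c=C[n];d=np.array(c["R"]).T@np.array([(p[0]-c["cx"])/c["fx"],(p[1]-c["cy"])/c["fy"],1]);o=-np.array(c["R"]).T@c["t"]
    return o+d*(z-o[2])/d[2]
E
python3 - <<'E'
from h import *
print("grip",tri([224.7,146.4],[446.8,180.8]))
print("gate",tri([243.9,155.8],[440.1,199.9]))
print("gauge pin",tri([399.7,265.0],[239.0,218.5]))
print("gauge tabtop",tri([404.5,257.5],[237.9,219.8]))
print("foot c z20",onz("top",[243.3,220.7],.02), "tabtop z80",onz("top",[237.9,219.8],.08),onz("scene",[404.5,257.5],.08))
# foot ends top
print("footends",onz("top",[160+302/4.2,140+338/4.2],.02),onz("top",[160+398/4.2,140+340/4.2],.02))
T=np.array([[384.5,149],[507.5,171.5],[498.5,231],[374,207.5]]); S=np.array([[222.9,209.5],[189.1,128.6],[244.9,114.5],[289.1,189.5]])
def corners(p):
    x,y,a,o=p;c,s=np.cos(a),np.sin(a)
    L=np.array([[o+.075,.155],[o+.075,-.155],[o-.075,-.155],[o-.075,.155]])
    return np.c_[x+c*L[:,0]-s*L[:,1],y+s*L[:,0]+c*L[:,1],np.full(4,.008)]
for a,b in zip(S,T): print("corner",tri(a,b))
# without offset first: fit plate centre
for w in [(1,1),(1,0),(0,1)]:
    f=lambda p:np.r_[w[0]*(proj("top",corners(np.r_[p,0]))-T).ravel(),w[1]*(proj("scene",corners(np.r_[p,0]))-S).ravel()]
    r=least_squares(f,[.5,-.3,0]);print(w,r.x,np.abs(r.fun).max())
E
```

```text
grip (array([ 0.57215615, -0.14559215,  0.04001779]), np.float64(0.25743829188758127))
gate (array([ 0.53017599, -0.14212817, -0.00621035]), np.float64(0.3023729830785271))
gauge pin (array([0.48359444, 0.34640633, 0.05783122]), np.float64(0.6524498169957269))
gauge tabtop (array([0.47806844, 0.34702853, 0.07573558]), np.float64(0.1973264844554592))
foot c z20 [0.47816124 0.34503274 0.02      ] tabtop z80 [0.47835512 0.34573247 0.08      ] [0.48048502 0.34929436 0.08      ]
footends [0.47878747 0.37267852 0.02      ] [0.4774653  0.31722566 0.02      ]
corner (array([ 0.65680674, -0.0028291 ,  0.00431275]), np.float64(0.014647955266042345))
corner (array([ 0.59761537, -0.30764292,  0.00384957]), np.float64(0.7243064463077644))
corner (array([ 0.45089976, -0.2809167 ,  0.00186641]), np.float64(0.27439692013237504))
corner (array([0.51005738, 0.02542719, 0.00218346]), np.float64(0.16180448690028015))
(1, 1) [ 0.55440633 -0.13883495 -0.19194782] 1.2972932359971878
(1, 0) [ 0.55403328 -0.14040418 -0.18872544] 0.2832804678208731
(0, 1) [ 0.55542166 -0.1357408  -0.19504271] 0.681522300482925
```

```bash
python3 - <<'E'
from h import *
import cv2
a=cv2.imread("pics/top0.png");b=cv2.imread("pics/scene0.png")
A=cv2.resize(a[165:210,425:470],None,fx=8,fy=8,interpolation=cv2.INTER_CUBIC);B=cv2.resize(b[130:175,210:255],None,fx=8,fy=8,interpolation=cv2.INTER_CUBIC)
cv2.imwrite("pics/bar.png",np.hstack([A,B]))
P=onz("scene",[219.5,145.4],.058);Q=onz("scene",[233.1,139.2],.058);print(P,Q,Q-P,np.linalg.norm(Q-P),np.arctan2(*(P-Q)[1::-1]))
print("grip top z42",onz("top",[446.8,180.8],.042),"gate",onz("top",[440.1,199.9],.008))
E
```

```text
[ 0.58853669 -0.13442096  0.058     ] [ 0.55315178 -0.13660921  0.058     ] [-0.03538491 -0.00218825  0.        ] 0.03545250634846299 0.06176265824799328
grip top z42 [ 0.57134358 -0.1445976   0.042     ] gate [ 0.52834701 -0.13743822  0.008     ]
```

View pics/bar.png

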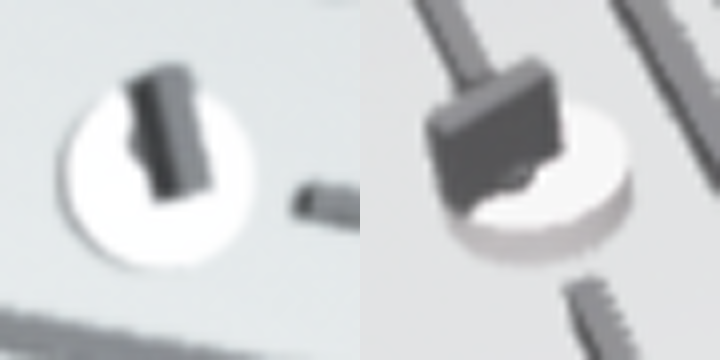

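```bash
python3 - <<'E'
from h import *
def ang(n,p,q):
    P=onz(n,p,.058);Q=onz(n,q,.058);return P.round(4),Q.round(4),np.arctan2(*(P-Q)[1::-1])
print(ang("scene",(220,146),(235,140)))
print(ang("top",(425+175/8,165+72/8),(425+195/8,165+188/8)))
# model overlay
import cv2
for n in ["top","scene"]:
  im=cv2.imread(f"pics/{n}0.png")
  for cam,col in [(.25,(0,0,255)),(.35,(0,255,0)),(.45,(255,0,0))]:
    yaw=-.19;c0=np.array([.5713,-.1446]) if n=="top" else np.array([.5735,-.1425])
    y=yaw+cam;ux=np.array([np.cos(y),np.sin(y)]);uy=np.array([-ux[1],ux[0]])
    pts=[np.r_[c0+sx*.02*ux+sy*.006*uy,.058] for sx,sy in [(1,1),(1,-1),(-1,-1),(-1,1)]]
    p=proj(n,np.array(pts)); print(n,cam,p.round(1).tolist())
E
```

```text
(array([ 0.5886, -0.1318,  0.058 ]), array([ 0.551 , -0.1315,  0.058 ]), np.float64(-0.009410772815162262))
(array([ 0.5854, -0.1402,  0.058 ]), array([ 0.551 , -0.1451,  0.058 ]), np.float64(0.14144865444273758))
top 0.25 [[445.6, 171.7], [450.7, 171.4], [452.2, 188.2], [447.1, 188.5]]
top 0.35 [[444.8, 172.0], [449.8, 171.2], [453.0, 187.9], [448.0, 188.7]]
top 0.45 [[444.1, 172.5], [448.9, 171.1], [453.8, 187.4], [448.9, 188.8]]
scene 0.25 [[217.5, 145.9], [214.8, 143.3], [230.1, 136.4], [232.9, 139.0]]
scene 0.35 [[218.2, 146.3], [215.0, 143.9], [229.4, 136.1], [232.6, 138.4]]
scene 0.45 [[219.0, 146.5], [215.4, 144.4], [228.6, 135.9], [232.2, 138.0]]
```

```bash
cat >> h.py <<'E'
from scipy.spatial.transform import Rotation as Ro
def st(target=None,yaw=None):
    o=arm.observe();R=Ro.from_rotvec(o["ee_rot"]).as_matrix()
    y=np.degrees(np.arctan2(R[1,0],R[0,0]))
    print("t",round(o["clock"],2),"pos",o["position"].round(4),"yaw",round(y,2),"tz",R[:,2].round(4),"F",o["force"].round(2),"T",o["ft_torque"].round(2),"w",round(o["width"]*.0918,4),"q",o["joints"].round(2))
    if target is not None:
        print("tool shift",(R.T@(np.array(target)-o["position"])).round(4))
        if yaw is not None:
            Ry=Ro.from_euler("z",yaw-y,degrees=True).as_matrix()@R
            print("after yaw: shift",(Ry.T@(np.array(target)-o["position"])).round(4),"rot z tool",-(yaw-y))
E
python3 -c "
from h import *
st([.572,-.1445,.24],6.3)"
```

```text
t 0.4 pos [ 0.21   -0.5886  0.2101] yaw 19.64 tz [-1.e-04  1.e-04 -1.e+00] F [-0.01  0.76 -1.06] T [ 0.03  0.05 -0.01] w 0.0917 q [ 1.13  0.43  0.02  1.57 -0.01  1.13 -0.08]
tool shift [ 0.4902 -0.2966 -0.0299]
after yaw: shift [ 0.4085 -0.4017 -0.0298] rot z tool 13.337738979435318
```

```bash
python3 -m creep '[{"translation":[0,0,-0.015],"rot":[0,0,6.67],"jaw":0.06},{"translation":[0,0,-0.015],"rot":[0,0,6.67],"jaw":0.06},{"translation":[0.0272,-0.0268,0],"rot":[0,0,0],"jaw":0.06},{"translation":[0.0272,-0.0268,0],"rot":[0,0,0],"jaw":0.06},{"translation":[0.0272,-0.0268,0],"rot":[0,0,0],"jaw":0.06},{"translation":[0.0272,-0.0268,0],"rot":[0,0,0],"jaw":0.06},{"translation":[0.0272,-0.0268,0],"rot":[0,0,0],"jaw":0.06},{"translation":[0.0272,-0.0268,0],"rot":[0,0,0],"jaw":0.06},{"translation":[0.0272,-0.0268,0],"rot":[0,0,0],"jaw":0.06}]'
python3 -m creep '[{"translation":[0.0272,-0.0268,0],"rot":[0,0,0],"jaw":0.06},{"translation":[0.0272,-0.0268,0],"rot":[0,0,0],"jaw":0.06},{"translation":[0.0272,-0.0268,0],"rot":[0,0,0],"jaw":0.06},{"translation":[0.0272,-0.0268,0],"rot":[0,0,0],"jaw":0.06},{"translation":[0.0272,-0.0268,0],"rot":[0,0,0],"jaw":0.06},{"translation":[0,0,0],"rot":[0,0,0],"jaw":0.06},{"translation":[0,0,0],"rot":[0,0,0],"jaw":0.06}]'
python3 -c "
from h import *
st([.572,-.1445,.10],6.3)"
```

```text
clock: 1.15
position: [0.3796, -0.3797, 0.2405]
ee_rot: [3.136, 0.172, 0.001]
force: [0.7, -0.8, -0.2]
width: 0.656
clock: 1.73
position: [0.5007, -0.2306, 0.2401]
ee_rot: [-3.136, -0.181, -0.001]
force: [-0.9, -0.5, -0.8]
width: 0.655
t 1.73 pos [ 0.5007 -0.2306  0.2401] yaw 6.6 tz [ 4.e-04  8.e-04 -1.e+00] F [-0.89 -0.52 -0.76] T [0.02 0.05 0.02] w 0.0601 q [ 0.43  0.3  -0.12  1.7   0.04  1.14 -1.16]
tool shift [ 0.0806 -0.0772  0.1402]
after yaw: shift [ 0.0802 -0.0776  0.1402] rot z tool 0.29694214190088
```

```bash
python3 -m creep '[{"translation":[0.0270,-0.0258,0],"rot":[0,0,0],"jaw":0.05},{"translation":[0.0268,-0.0258,0],"rot":[0,0,0.3],"jaw":0.05},{"translation":[0.0268,-0.0258,0],"rot":[0,0,0],"jaw":0.05},{"translation":[0,0,0.035],"rot":[0,0,0],"jaw":0.05},{"translation":[0,0,0.035],"rot":[0,0,0],"jaw":0.05},{"translation":[0,0,0.035],"rot":[0,0,0],"jaw":0.05},{"translation":[0,0,0.035],"rot":[0,0,0],"jaw":0.05},{"translation":[0,0,0],"rot":[0,0,0],"jaw":0.05},{"translation":[0,0,0],"rot":[0,0,0],"jaw":0.05}]'
python3 -c "
from h import *
import cv2
st([.572,-.1445,.0455],6.3)
for n,(r0,r1,c0,c1) in dict(scene=(80,220,140,340),top=(110,250,350,550)).items():
    im=optics.get_image(n)[r0:r1,c0:c1,::-1]; cv2.imwrite(f'pics/{n}1.png',cv2.resize(im,None,fx=4,fy=4,interpolation=2))
"
```

```text
clock: 2.48
position: [0.5693, -0.1487, 0.0993]
ee_rot: [-3.137, -0.162, 0.006]
force: [0.2, 0.1, 0.3]
width: 0.549
t 2.48 pos [ 0.5693 -0.1487  0.0993] yaw 5.91 tz [-3.9e-03  1.0e-04 -1.0e+00] F [0.22 0.14 0.32] T [-0.01 -0.04  0.01] w 0.0504 q [ 0.27  0.5  -0.15  1.78  0.09  0.88 -1.39]
tool shift [ 0.0033 -0.0039  0.0538]
after yaw: shift [ 0.0033 -0.0039  0.0538] rot z tool -0.392351832488929
```

View pics/scene1.png

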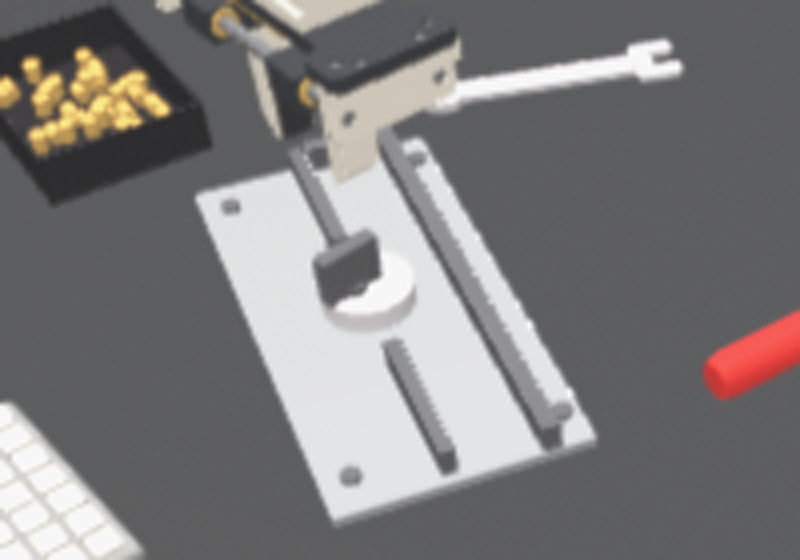

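View pics/top1.png

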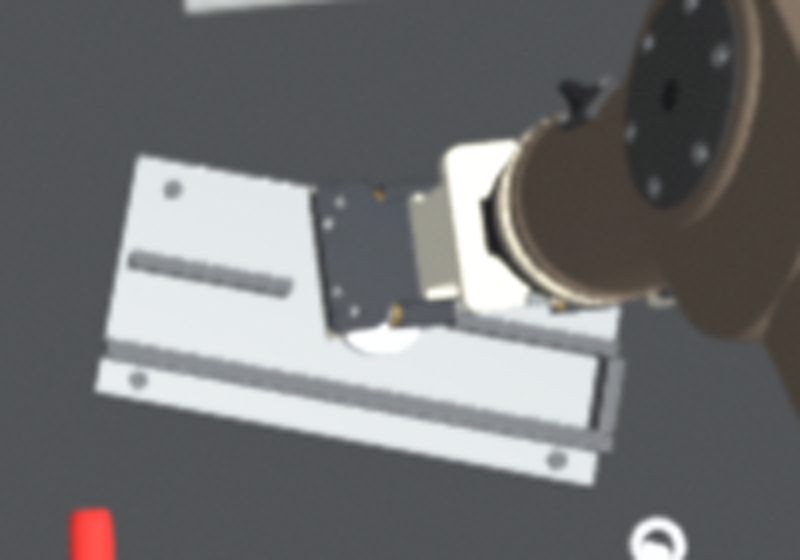

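```bash
python3 -c "
from h import *
import cv2
print(proj('scene',[.569,-.149,.085]),proj('scene',[.569-.03,-.149,.085]),proj('scene',[.566,-.12,.085]),proj('top',[.569,-.149,.085]))
im=optics.get_image('scene')[80:220,140:340,::-1]; cv2.imwrite('pics/scene2.png',cv2.resize(im,None,fx=4,fy=4,interpolation=2))
st([.572,-.1445,.0455],6.3)
"
```

```text
[222.48553364 129.34214661] [234.43064257 124.6627224 ] [229.79005735 135.35673559] [454.62304316 179.36626454]
t 2.63 pos [ 0.5726 -0.1484  0.1028] yaw 5.95 tz [ 3.8e-03 -9.0e-04 -1.0e+00] F [ 0.21 -0.39 -0.18] T [-0.04  0.    0.06] w 0.0497 q [ 0.27  0.49 -0.15  1.77  0.09  0.88 -1.39]
tool shift [-0.0004 -0.0041  0.0573]
after yaw: shift [-0.0004 -0.0041  0.0573] rot z tool -0.35359457807178085
```

View pics/scene2.png

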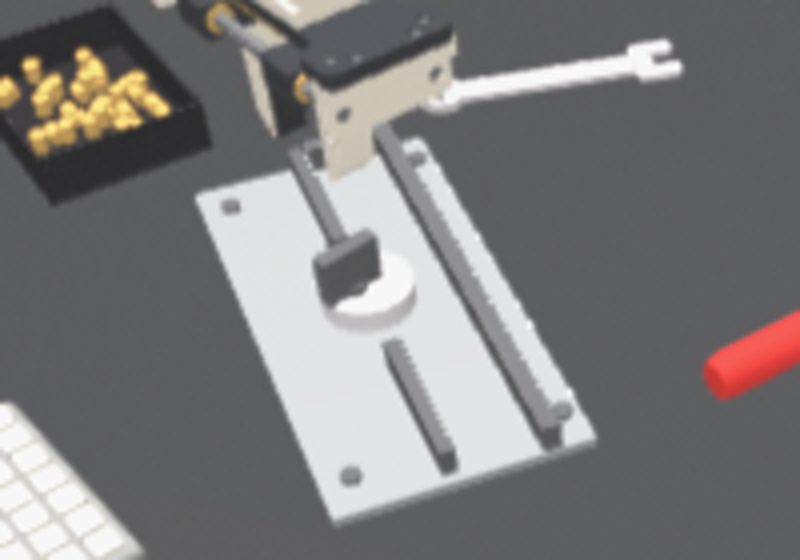

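```bash
python3 -c "
from h import *
for z in (.085,.1,.12): print(z,[proj('scene',[.572+s*.0035*-1,-.1484+s*.0345,z]).round(1) for s in (1,-1)])
print(onz('scene',[228,122.5],.085),onz('scene',[228,122.5],.105))
print(proj('top',[[.572-.009,-.1484+.095,.15],[.572+.009,-.1484-.095,.15]]))
st()
"
```

```text
0.085 [array([230.1, 137.2]), array([213., 123.])]
0.1 [array([229.1, 131.6]), array([211.9, 117.5])]
0.12 [array([227.7, 124.1]), array([210.3, 110. ])]
[ 0.54697918 -0.16479986  0.085     ] [ 0.55752637 -0.13839533  0.105     ]
[[419.80875449 178.21321919]
 [508.96872839 169.55160265]]
t 2.63 pos [ 0.5726 -0.1484  0.1028] yaw 5.95 tz [ 3.8e-03 -9.0e-04 -1.0e+00] F [ 0.21 -0.39 -0.18] T [-0.04  0.    0.06] w 0.0497 q [ 0.27  0.49 -0.15  1.77  0.09  0.88 -1.39]
```

```bash
python3 -c "
from h import *
import cv2
im=optics.get_image('scene')
cv2.imwrite('pics/scene3.png',cv2.resize(im[70:160,180:270,::-1],None,fx=6.5,fy=6.5,interpolation=2))
st()
"
```

```text
t 2.68 pos [ 0.5726 -0.1483  0.1028] yaw 5.96 tz [ 4.e-03 -9.e-04 -1.e+00] F [ 0.66 -0.28 -0.65] T [ 0.04 -0.03 -0.01] w 0.0502 q [ 0.27  0.49 -0.15  1.78  0.09  0.88 -1.39]
```

View pics/scene3.png

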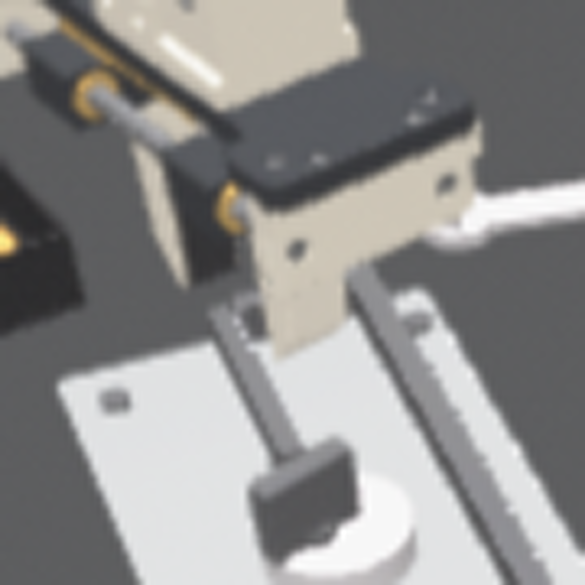

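```bash
python3 -c "
from h import *
print(tri([220.8,100],[428.7,157.5]),tri([252.6,87.7],[432.5,193.7]))
"
```

```text
(array([ 0.5954863, -0.0550295,  0.2211718]), np.float64(0.8661627535045682)) (array([ 0.52427198, -0.06100789,  0.21900721]), np.float64(0.6707149193838688))
```

```bash
python3 -m creep '[{"translation":[0,-0.004,0.015],"rot":[0,0,0],"jaw":0.05},{"translation":[0,0,0.015],"rot":[0,0,0],"jaw":0.05},{"translation":[0,0,0],"rot":[0,0,0],"jaw":0.05},{"translation":[0,0,0],"rot":[0,0,0],"jaw":0.05},{"translation":[0,0,0],"rot":[0,0,0],"jaw":0.05}]'
python3 -c "
from h import *
import cv2
st()
im=optics.get_image('scene')
cv2.imwrite('pics/scene4.png',cv2.resize(im[80:170,180:270,::-1],None,fx=6.5,fy=6.5,interpolation=2))
"
```

```text
clock: 3.1
position: [0.5715, -0.144, 0.0718]
ee_rot: [3.137, 0.164, 0.003]
force: [0.6, -0.3, -0.2]
width: 0.543
t 3.1 pos [ 0.5715 -0.144   0.0718] yaw 5.98 tz [ 2.1e-03 -6.0e-04 -1.0e+00] F [ 0.64 -0.3  -0.16] T [0.02 0.07 0.01] w 0.0498 q [ 0.26  0.53 -0.15  1.81  0.1   0.81 -1.4 ]
```

View pics/scene4.png

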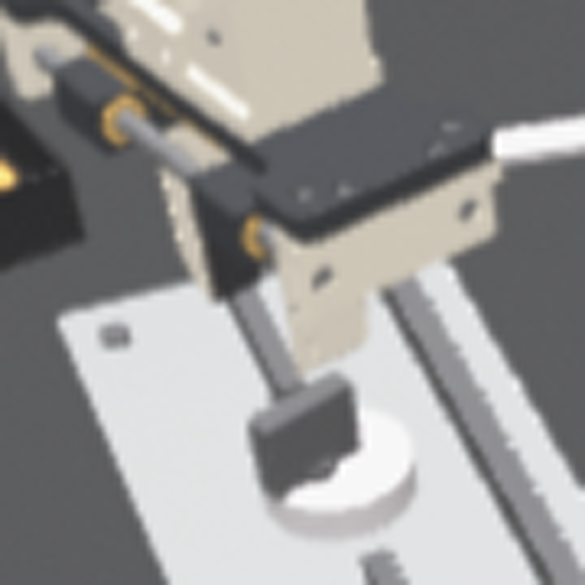

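```bash
python3 -m creep '[{"translation":[0,0,0.013],"rot":[0,0,0],"jaw":0.05},{"translation":[0,0,0.013],"rot":[0,0,0],"jaw":0.05},{"translation":[0,0,0],"rot":[0,0,0],"jaw":0.05},{"translation":[0,0,0],"rot":[0,0,0],"jaw":0.05},{"translation":[0,0,0],"rot":[0,0,0],"jaw":0.05}]'
python3 -c "
from h import *
import cv2
st()
im=optics.get_image('scene')
cv2.imwrite('pics/scene5.png',cv2.resize(im[80:170,180:270,::-1],None,fx=6.5,fy=6.5,interpolation=2))
"
```

```text
clock: 3.57
position: [0.5712, -0.1437, 0.0453]
ee_rot: [3.137, 0.164, 0.002]
force: [0.6, 0.1, -0.4]
width: 0.543
t 3.57 pos [ 0.5712 -0.1437  0.0453] yaw 5.99 tz [ 1.2e-03 -3.0e-04 -1.0e+00] F [ 0.57  0.09 -0.4 ] T [ 0.07  0.   -0.03] w 0.0499 q [ 0.26  0.56 -0.14  1.83  0.11  0.76 -1.41]
```

View pics/scene5.png

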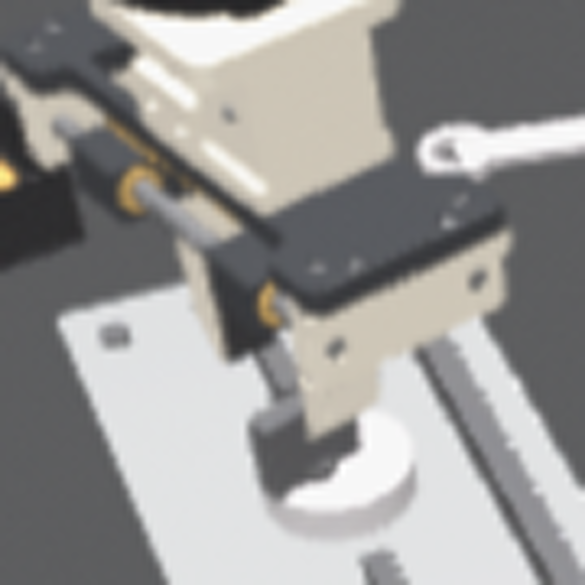

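```bash
python3 -m creep '[{"translation":[0,0,0],"rot":[0,0,0],"jaw":0.02},{"translation":[0,0,0],"rot":[0,0,0],"jaw":0.02},{"translation":[0,0,0],"rot":[0,0,0],"jaw":0.02},{"translation":[0,0,0],"rot":[0,0,0],"jaw":0.02},{"translation":[0,0,0],"rot":[0,0,0],"jaw":0.02}]' 10
python3 -c "
from h import *
import cv2
st()
im=optics.get_image('scene')
cv2.imwrite('pics/scene6.png',cv2.resize(im[80:170,180:270,::-1],None,fx=6.5,fy=6.5,interpolation=2))
"
```

```text
clock: 4.03
position: [0.5706, -0.1436, 0.0443]
ee_rot: [3.137, 0.164, 0.0]
force: [0.2, -0.9, -0.9]
width: 0.246
t 4.03 pos [ 0.5706 -0.1436  0.0443] yaw 5.99 tz [ 1.e-04 -1.e-04 -1.e+00] F [ 0.21 -0.9  -0.85] T [ 0.02 -0.   -0.02] w 0.0226 q [ 0.26  0.56 -0.14  1.83  0.11  0.76 -1.41]
```

View pics/scene6.png

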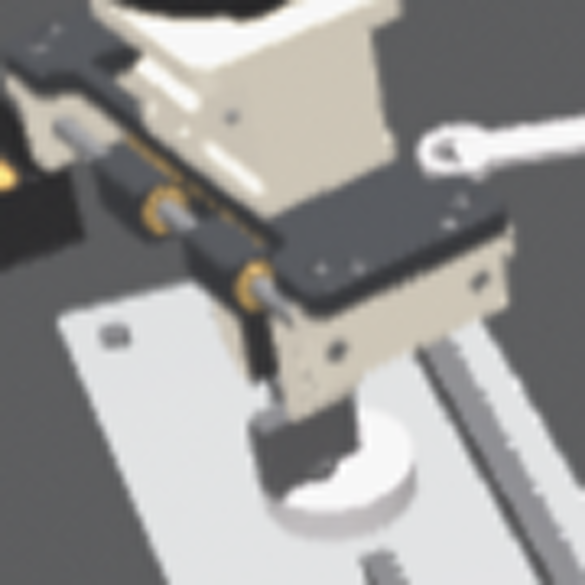

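```bash
python3 -m creep '[{"translation":[0,0,0],"rot":[0,0,0],"jaw":0.002},{"translation":[0,0,0],"rot":[0,0,0],"jaw":0.002},{"translation":[0,0,0],"rot":[0,0,0],"jaw":0.002},{"translation":[0,0,0],"rot":[0,0,0],"jaw":0.002},{"translation":[0,0,0],"rot":[0,0,0],"jaw":0.002}]' 10
python3 -c "
from h import *
import cv2
st()
im=optics.get_image('scene')
cv2.imwrite('pics/scene7.png',cv2.resize(im[80:170,180:270,::-1],None,fx=6.5,fy=6.5,interpolation=2))
print(proj('scene',[[.568,-.115,.03],[.568,-.115,.06]]))
"
```

```text
clock: 4.5
position: [0.5706, -0.1436, 0.0442]
ee_rot: [3.137, 0.164, -0.0]
force: [-0.5, 0.6, -0.8]
width: 0.022
t 4.5 pos [ 0.5706 -0.1436  0.0442] yaw 6.0 tz [-0.e+00 -1.e-04 -1.e+00] F [-0.49  0.59 -0.84] T [ 0.01  0.04 -0.  ] w 0.002 q [ 0.26  0.56 -0.14  1.83  0.11  0.76 -1.41]
[[233.48683453 156.11928126]
 [231.64384872 145.78068954]]
```

View pics/scene7.png

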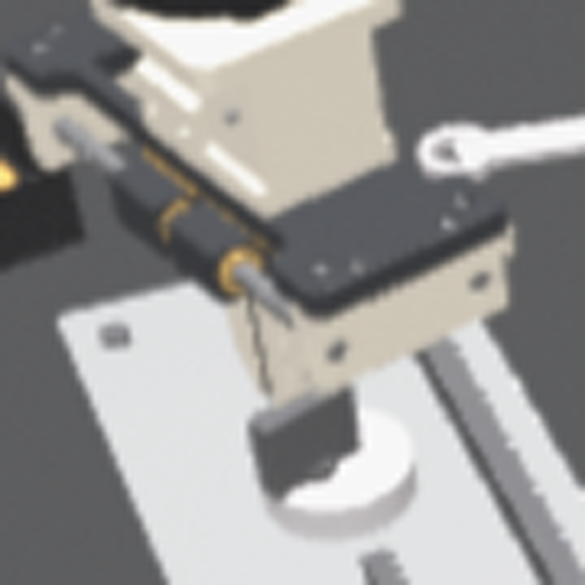

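```bash
python3 -c "
from h import *
import cv2
for z in (.03,.045,.06,.07): print(z,onz('scene',[224.2,140.8],z))
o=optics.get_image('top'); cv2.imwrite('pics/top7.png',cv2.resize(o[110:250,350:550,::-1],None,fx=4,fy=4,interpolation=2))
"
```

```text
0.03 [ 0.55927121 -0.17762102  0.03      ]
0.045 [ 0.56626034 -0.15915148  0.045     ]
0.06 [ 0.57324947 -0.14068193  0.06      ]
0.07 [ 0.57790889 -0.12836891  0.07      ]
```

View pics/top7.png

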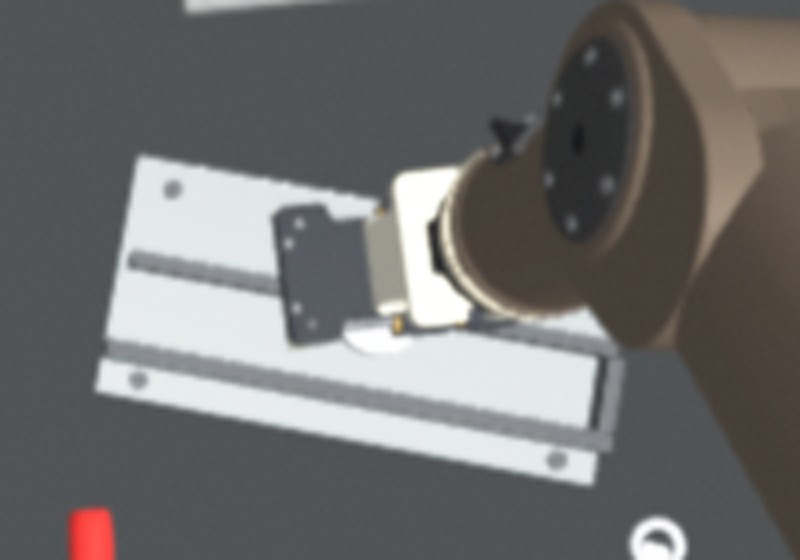

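```bash
python3 -m creep '[{"translation":[0,0,0],"rot":[0,0,0],"jaw":0.05},{"translation":[0,0,0],"rot":[0,0,0],"jaw":0.05},{"translation":[0,0,0],"rot":[0,0,0],"jaw":0.05},{"translation":[0,0,0],"rot":[0,0,0],"jaw":0.05},{"translation":[0,0,0],"rot":[0,0,0],"jaw":0.05},{"translation":[0,0,0.006],"rot":[0,0,0],"jaw":0.05},{"translation":[0,0,0.006],"rot":[0,0,0],"jaw":0.05},{"translation":[0,0,0.004],"rot":[0,0,0],"jaw":0.05},{"translation":[0,0,0],"rot":[0,0,0],"jaw":0.05},{"translation":[0,0,0],"rot":[0,0,0],"jaw":0.05}]'
python3 -c "
from h import *
import cv2
st()
im=optics.get_image('scene')
cv2.imwrite('pics/scene8.png',cv2.resize(im[80:170,180:270,::-1],None,fx=6.5,fy=6.5,interpolation=2))
"
```

```text
clock: 5.43
position: [0.5702, -0.1435, 0.0276]
ee_rot: [-3.137, -0.164, 0.002]
force: [-0.4, 0.5, 0.4]
width: 0.544
t 5.43 pos [ 0.5702 -0.1435  0.0276] yaw 6.0 tz [-1.e-03  2.e-04 -1.e+00] F [-0.39  0.46  0.43] T [ 0.06 -0.04 -0.01] w 0.05 q [ 0.25  0.59 -0.14  1.84  0.12  0.73 -1.42]
```

View pics/scene8.png

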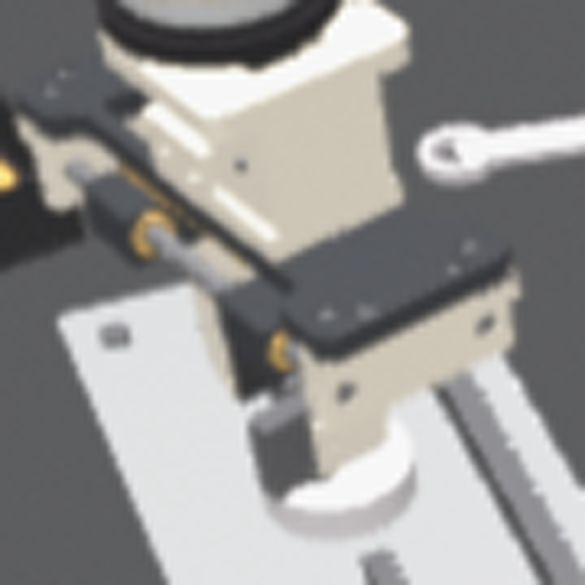

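```bash
python3 -m creep '[{"translation":[0,0,0.005],"rot":[0,0,0],"jaw":0.03},{"translation":[0,0,0.003],"rot":[0,0,0],"jaw":0.03},{"translation":[0,0,0],"rot":[0,0,0],"jaw":0.03},{"translation":[0,0,0],"rot":[0,0,0],"jaw":0.02},{"translation":[0,0,0],"rot":[0,0,0],"jaw":0.005},{"translation":[0,0,0],"rot":[0,0,0],"jaw":0.005},{"translation":[0,0,0],"rot":[0,0,0],"jaw":0.005},{"translation":[0,0,0],"rot":[0,0,0],"jaw":0.005}]' 10
python3 -c "
from h import *
import cv2
st()
im=optics.get_image('scene')
cv2.imwrite('pics/scene9.png',cv2.resize(im[80:170,180:270,::-1],None,fx=6.5,fy=6.5,interpolation=2))
"
```

```text
clock: 6.15
position: [0.5704, -0.1414, 0.0203]
ee_rot: [-3.135, -0.167, 0.001]
force: [-1.0, 5.4, 1.0]
width: 0.144
t 6.15 pos [ 0.5704 -0.1414  0.0203] yaw 6.1 tz [-5.0e-04  2.1e-03 -1.0e+00] F [-1.04  5.41  0.96] T [1.27 0.19 0.13] w 0.0132 q [ 0.25  0.6  -0.14  1.84  0.12  0.71 -1.42]
```

View pics/scene9.png

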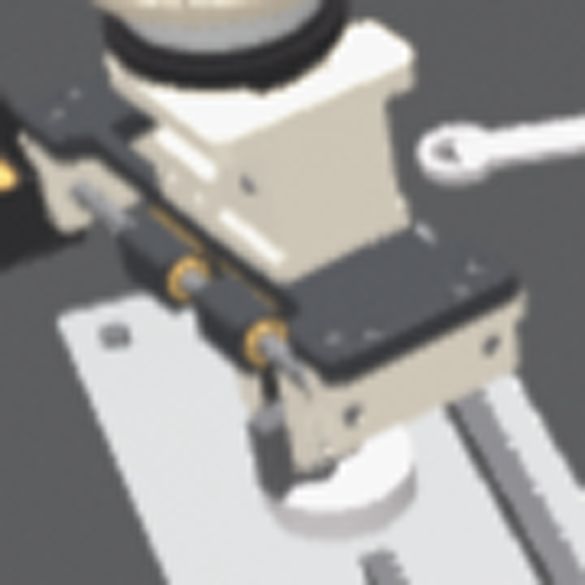

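```bash
python3 -m creep '[{"translation":[0,-0.0025,0],"rot":[0,0,0],"jaw":0.005},{"translation":[0,0,0],"rot":[0,0,0],"jaw":0.005},{"translation":[0,0,0],"rot":[0,0,-3],"jaw":0.005},{"translation":[0,0,0],"rot":[0,0,-5],"jaw":0.005},{"translation":[0,0,0],"rot":[0,0,-6],"jaw":0.005},{"translation":[0,0,0],"rot":[0,0,-6],"jaw":0.005},{"translation":[0,0,0],"rot":[0,0,0],"jaw":0.005},{"translation":[0,0,0],"rot":[0,0,0],"jaw":0.005}]' 45
python3 -c "
from h import *
st()
"
```

```text
clock: 6.87
position: [0.5705, -0.1414, 0.0203]
ee_rot: [3.062, 0.701, 0.001]
force: [1.2, -0.8, -2.9]
width: 0.131
t 6.87 pos [ 0.5705 -0.1414  0.0203] yaw 25.8 tz [ 4.e-04  1.e-04 -1.e+00] F [ 1.17 -0.85 -2.86] T [-0.13 -0.29  0.11] w 0.012 q [ 0.31  0.6  -0.23  1.84  0.2   0.72 -1.15]
```

```bash
python3 -m creep '[{"translation":[0,0,0],"rot":[0,0,-6.6],"jaw":0.005},{"translation":[0,0,0],"rot":[0,0,-6.6],"jaw":0.005},{"translation":[0,0,0],"rot":[0,0,-6.6],"jaw":0.005},{"translation":[0,0,0],"rot":[0,0,-6.6],"jaw":0.005},{"translation":[0,0,0],"rot":[0,0,-6.6],"jaw":0.005},{"translation":[0,0,0],"rot":[0,0,-6.6],"jaw":0.005},{"translation":[0,0,0],"rot":[0,0,-6.6],"jaw":0.005},{"translation":[0,0,0],"rot":[0,0,-6.6],"jaw":0.005},{"translation":[0,0,0],"rot":[0,0,0],"jaw":0.005},{"translation":[0,0,0],"rot":[0,0,0],"jaw":0.005},{"translation":[0,0,0],"rot":[0,0,0],"jaw":0.005}]'
python3 -c "
from h import *
import cv2
st()
im=optics.get_image('scene')
cv2.imwrite('pics/scene10.png',cv2.resize(im[80:210,180:300,::-1],None,fx=4.5,fy=4.5,interpolation=2))
"
```

```text
clock: 7.78
position: [0.5708, -0.1416, 0.0203]
ee_rot: [2.433, 1.987, 0.0]
force: [4.3, -3.1, -3.7]
width: 0.125
t 7.78 pos [ 0.5708 -0.1416  0.0203] yaw 78.48 tz [ 8.e-04 -5.e-04 -1.e+00] F [ 4.3  -3.11 -3.73] T [-0.55 -0.98  0.1 ] w 0.0115 q [ 0.48  0.64 -0.48  1.82  0.41  0.77 -0.41]
```

View pics/scene10.png

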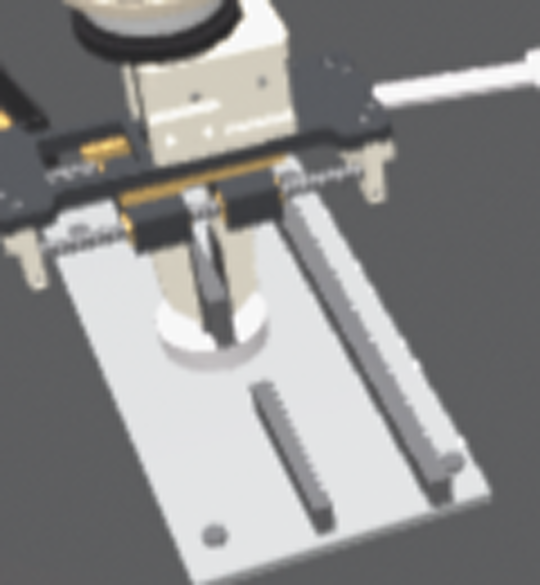

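```bash
python3 -m creep '[{"translation":[0,0,0],"rot":[0,0,0],"jaw":0.04},{"translation":[0,0,0],"rot":[0,0,0],"jaw":0.04},{"translation":[0,0,0],"rot":[0,0,0],"jaw":0.04},{"translation":[0,0,0],"rot":[0,0,0],"jaw":0.04},{"translation":[0,0,-0.02],"rot":[0,0,0],"jaw":0.04},{"translation":[0,0,-0.04],"rot":[0,0,0],"jaw":0.04},{"translation":[0,0,-0.04],"rot":[0,0,0],"jaw":0.04},{"translation":[0,0,-0.03],"rot":[0,0,0],"jaw":0.04},{"translation":[0,0,0],"rot":[0,0,0],"jaw":0.04}]' 20
python3 -c "
from h import *
st([.478,.345,.13],-1.4)
"
```

```text
clock: 8.58
position: [0.5739, -0.1407, 0.1569]
ee_rot: [2.422, 1.989, 0.01]
force: [0.8, 0.1, -0.4]
width: 0.436
t 8.58 pos [ 0.5739 -0.1407  0.1569] yaw 78.78 tz [ 0.0093 -0.0016 -1.    ] F [ 0.82  0.14 -0.38] T [-0.01 -0.17  0.02] w 0.04 q [ 0.54  0.49 -0.55  1.7   0.29  1.03 -0.31]
tool shift [ 0.4578 -0.1888  0.0253]
after yaw: shift [-0.1077 -0.4835  0.0223] rot z tool 80.18086682723671
```

```bash
python3 -m creep '[{"translation":[0,0,0],"rot":[0,0,-7.1],"jaw":0.045},{"translation":[0,0,0],"rot":[0,0,-7.1],"jaw":0.045},{"translation":[0,0,0],"rot":[0,0,-7.1],"jaw":0.045},{"translation":[0,0,0],"rot":[0,0,-7.1],"jaw":0.045},{"translation":[0,0,0],"rot":[0,0,-7.1],"jaw":0.045},{"translation":[0,0,0],"rot":[0,0,-7.1],"jaw":0.045},{"translation":[0,0,0],"rot":[0,0,-7.1],"jaw":0.045},{"translation":[0,0,0],"rot":[0,0,-7.1],"jaw":0.045},{"translation":[0,0,0],"rot":[0,0,-7.1],"jaw":0.045},{"translation":[0,0,0],"rot":[0,0,-7.1],"jaw":0.045},{"translation":[0,0,0],"rot":[0,0,-7.1],"jaw":0.045},{"translation":[0,0,0],"rot":[0,0,-7.1],"jaw":0.045}]' 20
python3 -c "
from h import *
import cv2
st([.478,.345,.13],178.6)
im=optics.get_image('top');cv2.imwrite('pics/top11.png',im[:,:,::-1])
"
```

```text
clock: 9.58
position: [0.5699, -0.141, 0.1501]
ee_rot: [-0.428, -3.112, 0.0]
force: [-0.4, -0.8, -1.0]
width: 0.491
t 9.58 pos [ 0.5699 -0.141   0.1501] yaw 164.32 tz [-6.e-04 -1.e-04 -1.e+00] F [-0.41 -0.82 -1.  ] T [ 0.09 -0.17 -0.01] w 0.0451 q [ 0.76  0.6  -0.91  1.69  0.52  1.12  0.99]
tool shift [0.2198 0.4431 0.0201]
after yaw: shift [0.1038 0.4836 0.02  ] rot z tool -14.276589201877073
```

View pics/top11.png

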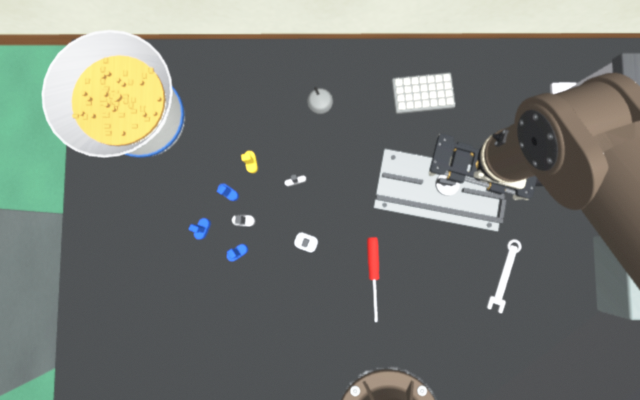

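```bash
python3 -m creep '[{"translation":[0,0,0],"rot":[0,0,-7.1],"jaw":0.045},{"translation":[0,0,0],"rot":[0,0,-7.1],"jaw":0.045},{"translation":[0.007,0.032,0],"rot":[0,0,0],"jaw":0.045},{"translation":[0.007,0.032,0],"rot":[0,0,0],"jaw":0.045},{"translation":[0.007,0.032,0],"rot":[0,0,0],"jaw":0.045},{"translation":[0.007,0.032,0],"rot":[0,0,0],"jaw":0.045},{"translation":[0.007,0.032,0],"rot":[0,0,0],"jaw":0.045},{"translation":[0.007,0.032,0],"rot":[0,0,0],"jaw":0.045},{"translation":[0.007,0.032,0],"rot":[0,0,0],"jaw":0.045},{"translation":[0.007,0.032,0],"rot":[0,0,0],"jaw":0.045},{"translation":[0.007,0.032,0],"rot":[0,0,0],"jaw":0.045},{"translation":[0.007,0.032,0],"rot":[0,0,0],"jaw":0.045}]' 20
python3 -c "
from h import *
st([.478,.345,.13],178.6)
"
```

```text
clock: 10.63
position: [0.5097, 0.1823, 0.1502]
ee_rot: [-0.055, -3.141, 0.001]
force: [0.6, -0.2, 0.1]
width: 0.49
t 10.63 pos [0.5097 0.1823 0.1502] yaw 177.98 tz [-2.e-04 -3.e-04 -1.e+00] F [ 0.62 -0.18  0.1 ] T [ 0.12 -0.18 -0.  ] w 0.045 q [ 0.25  0.55 -0.99  1.8   0.52  1.08  0.61]
tool shift [0.0374 0.1615 0.0202]
after yaw: shift [0.0356 0.1619 0.0202] rot z tool -0.617888693554363
```

```bash
python3 -m creep '[{"translation":[0.0072,0.0325,0],"rot":[0,0,0],"jaw":0.045},{"translation":[0.0072,0.0325,0],"rot":[0,0,0],"jaw":0.045},{"translation":[0.0072,0.0325,0],"rot":[0,0,0],"jaw":0.045},{"translation":[0.0072,0.0325,0],"rot":[0,0,0],"jaw":0.045},{"translation":[0.0072,0.0325,0],"rot":[0,0,0],"jaw":0.045},{"translation":[0,0,0],"rot":[0,0,0],"jaw":0.045},{"translation":[0,0,0],"rot":[0,0,0],"jaw":0.045}]' 20
python3 -c "
from h import *
import cv2
st([.479,.346,.09],178.6)
im=optics.get_image('scene');cv2.imwrite('pics/scene11.png',cv2.resize(im[150:340,280:500,::-1],None,fx=3.5,fy=3.1,interpolation=2))
im=optics.get_image('top');cv2.imwrite('pics/top12.png',cv2.resize(im[140:280,160:320,::-1],None,fx=4,fy=4,interpolation=2))
"
```

```text
clock: 11.22
position: [0.4779, 0.347, 0.1503]
ee_rot: [-0.047, -3.141, -0.001]
force: [0.1, -0.8, 0.0]
width: 0.49
t 11.22 pos [0.4779 0.347  0.1503] yaw 178.29 tz [-7.e-04  1.e-03 -1.e+00] F [ 0.09 -0.81  0.01] T [ 0.04 -0.1   0.03] w 0.0449 q [-0.1   0.62 -0.95  1.68  0.55  1.13  0.34]
tool shift [-0.0012 -0.0011  0.0603]
after yaw: shift [-0.0012 -0.0011  0.0603] rot z tool -0.31286165764430507
```

View pics/scene11.png

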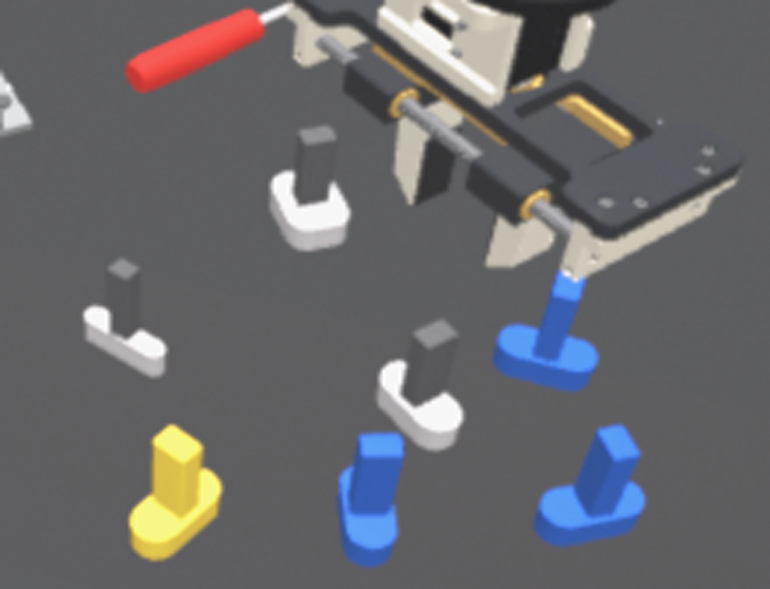

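View pics/top12.png

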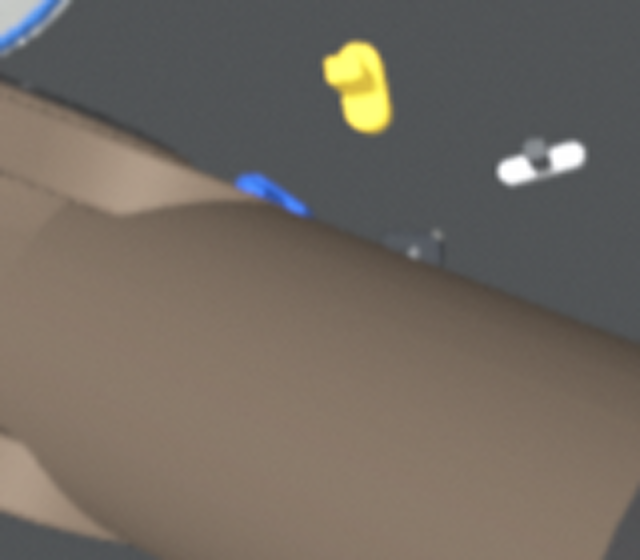

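```bash
python3 -m creep '[{"translation":[-0.001,-0.001,0.03],"rot":[0,0,0],"jaw":0.045},{"translation":[0,0,0.03],"rot":[0,0,0],"jaw":0.045},{"translation":[0,0,0.012],"rot":[0,0,0],"jaw":0.045},{"translation":[0,0,0],"rot":[0,0,0],"jaw":0.045},{"translation":[0,0,0],"rot":[0,0,0],"jaw":0.045},{"translation":[0,0,0],"rot":[0,0,0],"jaw":0.045}]' 20
python3 -c "
from h import *
import cv2
st([.479,.346,.09],178.6)
print(proj('scene',[[.479,.346,.15],[.479,.346,.136],[.479,.346,.164]]))
im=optics.get_image('scene');cv2.imwrite('pics/scene12.png',cv2.resize(im[200:310,340:470,::-1],None,fx=5,fy=5,interpolation=2))
"
```

```text
clock: 11.82
position: [0.4812, 0.3439, 0.0797]
ee_rot: [0.051, 3.14, 0.002]
force: [0.7, 0.6, 1.3]
width: 0.491
t 11.82 pos [0.4812 0.3439 0.0797] yaw 178.14 tz [ 0.0012  0.0012 -1.    ] F [0.69 0.57 1.33] T [ 0.12 -0.14 -0.  ] w 0.0451 q [-0.12  0.69 -0.89  1.75  0.63  1.01  0.28]
tool shift [ 0.0023  0.002  -0.0103]
after yaw: shift [ 0.0022  0.0021 -0.0103] rot z tool -0.4582337921542887
[[409.58054445 229.06127106]
 [408.36530604 234.70876632]
 [410.82982362 223.25558045]]
```

View pics/scene12.png

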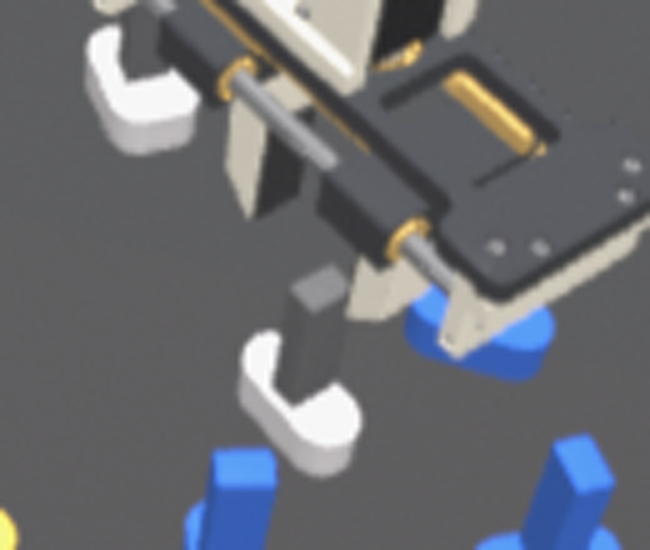

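```bash
python3 -c "
from h import *
for z in (.11,.13,.15): print(z,proj('scene',[.4812+.0375,.3439+.095,z]),proj('scene',[.4812,.3439+.095,z]))
print('blue',tri([453,302.5],[196.5,227.7]),tri([439.3,250.2],[196.5,227.7]), tri([439.3,250.2],[233.9,251.5]),tri([387.8,300.4],[223.1,192.8]),tri([453,302.5],[223.1,192.8]))
"
```

```text
0.11 [429.1587163  295.81259587] [446.51786136 283.65150947]
0.13 [431.47724292 288.3999665 ] [449.14693231 276.14934707]
0.15 [433.89675996 280.6644577 ] [451.88793369 268.32778657]
blue (array([0.46057552, 0.44938157, 0.05018895]), np.float64(0.2512462018629549)) (array([0.46792156, 0.40865141, 0.15225254]), np.float64(4.1916661382014695)) (array([0.40393447, 0.36086186, 0.05520644]), np.float64(0.8079185490556711)) (array([0.54488076, 0.38559618, 0.05221838]), np.float64(0.7724287687811113)) (array([0.49408255, 0.43357948, 0.06089698]), np.float64(21.16353220245))
```

```bash
python3 -m creep '[{"translation":[0.0022,0.002,0.02],"rot":[0,0,-0.4],"jaw":0.045},{"translation":[0,0,0.02],"rot":[0,0,0],"jaw":0.045},{"translation":[0,0,0.011],"rot":[0,0,0],"jaw":0.045},{"translation":[0,0,0],"rot":[0,0,0],"jaw":0.045},{"translation":[0,0,0],"rot":[0,0,0],"jaw":0.045}]' 20
python3 -c "
from h import *
import cv2
st([.479,.346,.028],178.6)
im=optics.get_image('scene');cv2.imwrite('pics/scene13.png',cv2.resize(im[200:310,340:470,::-1],None,fx=5,fy=5,interpolation=2))
"
```

```text
clock: 12.28
position: [0.4786, 0.3457, 0.0278]
ee_rot: [0.039, 3.141, 0.0]
force: [-0.0, 0.1, 0.2]
width: 0.488
t 12.28 pos [0.4786 0.3457 0.0278] yaw 178.59 tz [ 0.e+00  1.e-04 -1.e+00] F [-0.02  0.1   0.21] T [ 0.09 -0.08  0.03] w 0.0448 q [-0.16  0.75 -0.85  1.79  0.69  0.93  0.23]
tool shift [-0.0004  0.0003 -0.0002]
after yaw: shift [-0.0004  0.0003 -0.0002] rot z tool -0.012930053401674968
```

View pics/scene13.png

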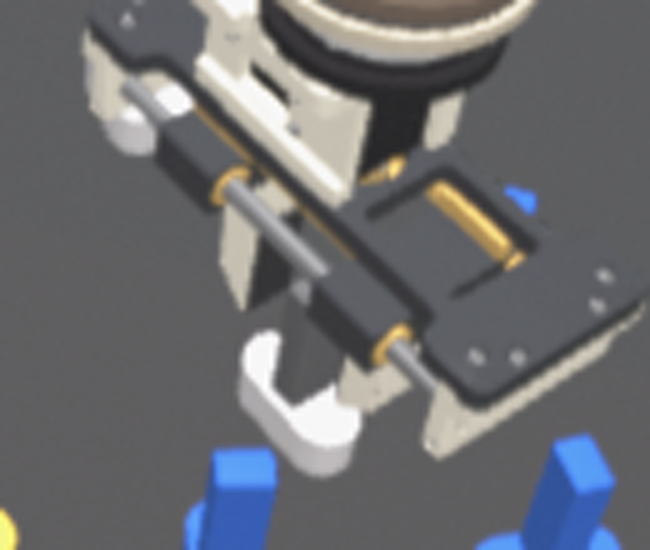

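```bash
python3 -m creep '[{"translation":[0,0,0],"rot":[0,0,0],"jaw":0.02},{"translation":[0,0,0],"rot":[0,0,0],"jaw":0.008},{"translation":[0,0,0],"rot":[0,0,0],"jaw":0.008},{"translation":[0,0,0],"rot":[0,0,0],"jaw":0.008},{"translation":[0,0,0],"rot":[0,0,0],"jaw":0.008},{"translation":[0,0,0],"rot":[0,0,0],"jaw":0.008},{"translation":[0,0,0],"rot":[0,0,0],"jaw":0.008}]' 25
python3 -c "
from h import *
import cv2
st([.479,.346,.028],178.6)
im=optics.get_image('scene');cv2.imwrite('pics/scene14.png',cv2.resize(im[200:310,340:470,::-1],None,fx=5,fy=5,interpolation=2))
"
```

```text
clock: 12.92
position: [0.4784, 0.3458, 0.0274]
ee_rot: [0.038, 3.141, 0.001]
force: [-0.3, 0.4, 1.8]
width: 0.149
t 12.92 pos [0.4784 0.3458 0.0274] yaw 178.6 tz [ 2.e-04  4.e-04 -1.e+00] F [-0.32  0.44  1.83] T [ 0.22 -0.07  0.05] w 0.0137 q [-0.16  0.75 -0.85  1.79  0.69  0.92  0.23]
tool shift [-0.0006  0.0002 -0.0006]
after yaw: shift [-0.0006  0.0002 -0.0006] rot z tool 0.0016602605620334998
```

View pics/scene14.png

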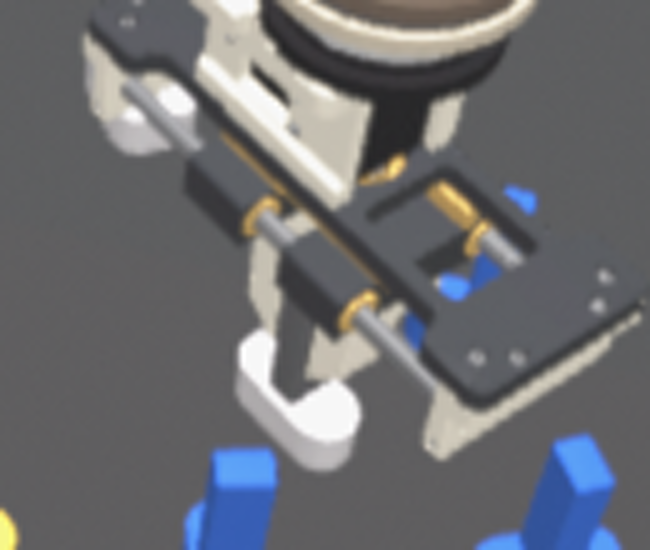

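```bash
python3 -m creep '[{"translation":[0,0,-0.01],"rot":[0,0,0],"jaw":0.008},{"translation":[0,0,-0.03],"rot":[0,0,0],"jaw":0.008},{"translation":[0,0,-0.03],"rot":[0,0,0],"jaw":0.008},{"translation":[0,0,-0.03],"rot":[0,0,3],"jaw":0.008},{"translation":[0,0,-0.02],"rot":[0,0,3.5],"jaw":0.008},{"translation":[0,0,0],"rot":[0,0,3],"jaw":0.008},{"translation":[0,0,0],"rot":[0,0,0],"jaw":0.008},{"translation":[0,0,0],"rot":[0,0,0],"jaw":0.008}]' 30
python3 -c "
from h import *
import cv2
st([.5487,-.0365,.147],169.1)
im=optics.get_image('scene');cv2.imwrite('pics/scene15.png',cv2.resize(im[180:310,340:470,::-1],None,fx=4.5,fy=4.5,interpolation=2))
"
```

```text
clock: 13.63
position: [0.4783, 0.345, 0.1473]
ee_rot: [0.296, 3.127, -0.001]
force: [0.3, 0.9, -1.8]
width: 0.154
t 13.63 pos [0.4783 0.345  0.1473] yaw 169.18 tz [ 1.e-04 -1.e-03 -1.e+00] F [ 0.28  0.91 -1.8 ] T [ 0.03 -0.11  0.01] w 0.0141 q [-0.12  0.6  -0.91  1.69  0.52  1.11  0.2 ]
tool shift [-0.1408 -0.3615  0.0007]
after yaw: shift [-0.1413 -0.3613  0.0007] rot z tool 0.08076530124293413
```

View pics/scene15.png

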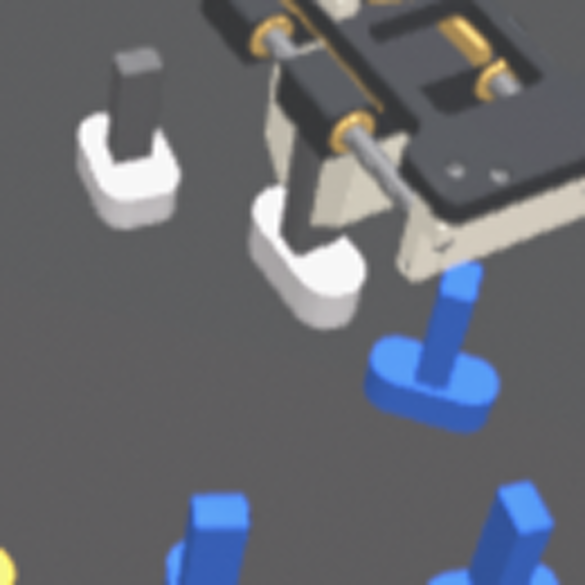

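```bash
python3 -m creep '[{"translation":[-0.0117,-0.030,0],"rot":[0,0,0],"jaw":0.008},{"translation":[-0.0117,-0.030,0],"rot":[0,0,0],"jaw":0.008},{"translation":[-0.0117,-0.030,0],"rot":[0,0,0],"jaw":0.008},{"translation":[-0.0117,-0.030,0],"rot":[0,0,0],"jaw":0.008},{"translation":[-0.0117,-0.030,0],"rot":[0,0,0],"jaw":0.008},{"translation":[-0.0117,-0.030,0],"rot":[0,0,0],"jaw":0.008},{"translation":[-0.0117,-0.030,0],"rot":[0,0,0],"jaw":0.008},{"translation":[-0.0117,-0.030,0],"rot":[0,0,0],"jaw":0.008},{"translation":[-0.0117,-0.030,0],"rot":[0,0,0],"jaw":0.008},{"translation":[-0.0117,-0.030,0],"rot":[0,0,0],"jaw":0.008},{"translation":[-0.0117,-0.030,0],"rot":[0,0,0],"jaw":0.008},{"translation":[-0.0117,-0.030,0],"rot":[0,0,0],"jaw":0.008}]'
python3 -m creep '[{"translation":[0,0,0],"rot":[0,0,0],"jaw":0.008},{"translation":[0,0,0],"rot":[0,0,0],"jaw":0.008},{"translation":[0,0,0],"rot":[0,0,0],"jaw":0.008},{"translation":[0,0,0],"rot":[0,0,0],"jaw":0.008}]'
python3 -c "
from h import *
import cv2
st([.5487,-.0365,.06],169.1)
im=optics.get_image('scene');cv2.imwrite('pics/scene16.png',cv2.resize(im[80:220,180:320,::-1],None,fx=4.2,fy=4.2,interpolation=2))
"
```

```text
clock: 14.68
position: [0.5474, -0.0364, 0.1463]
ee_rot: [-0.295, -3.126, 0.0]
force: [0.9, -0.5, -1.9]
width: 0.152
clock: 15.02
position: [0.5477, -0.033, 0.147]
ee_rot: [-0.294, -3.127, -0.001]
force: [0.2, 0.7, -1.4]
width: 0.151
t 15.02 pos [ 0.5477 -0.033   0.147 ] yaw 169.25 tz [-8.e-04  8.e-04 -1.e+00] F [ 0.24  0.67 -1.37] T [ 0.1  -0.14  0.06] w 0.0139 q [ 0.62  0.55 -0.94  1.79  0.5   1.07  0.88]
tool shift [-0.0018 -0.0033  0.0869]
after yaw: shift [-0.0018 -0.0033  0.0869] rot z tool 0.15017188192487652
```

View pics/scene16.png

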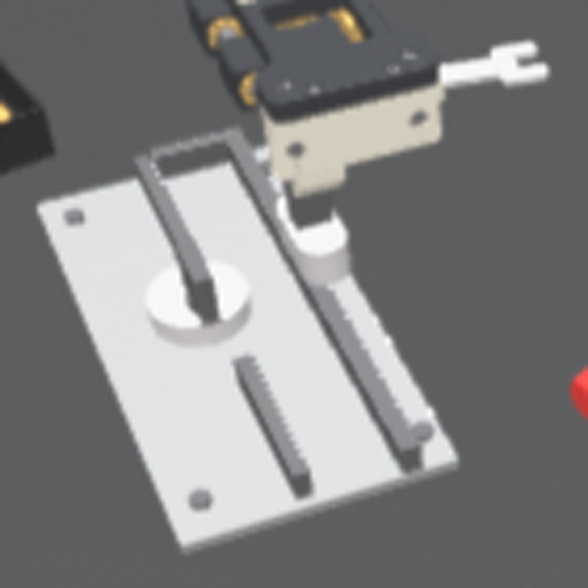

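```bash
python3 -m creep '[{"translation":[-0.001,-0.001,0.025],"rot":[0,0,0],"jaw":0.008},{"translation":[-0.001,-0.001,0.03],"rot":[0,0,0],"jaw":0.008},{"translation":[0,0,0.025],"rot":[0,0,0],"jaw":0.008},{"translation":[0,0,0.004],"rot":[0,0,0],"jaw":0.008},{"translation":[0,0,0],"rot":[0,0,0],"jaw":0.008},{"translation":[0,0,0],"rot":[0,0,0],"jaw":0.008},{"translation":[0,0,0],"rot":[0,0,0],"jaw":0.008}]'
python3 -c "
from h import *
import cv2
st([.5477,-.035,.035],169.1)
im=optics.get_image('scene');cv2.imwrite('pics/scene17.png',cv2.resize(im[100:220,200:320,::-1],None,fx=5,fy=5,interpolation=2))
im=optics.get_image('top');cv2.imwrite('pics/top17.png',cv2.resize(im[120:250,350:530,::-1],None,fx=4,fy=4,interpolation=2))
"
```

```text
clock: 15.65
position: [0.5509, -0.036, 0.0649]
ee_rot: [0.297, 3.125, 0.001]
force: [-0.3, 0.1, -1.8]
width: 0.149
t 15.65 pos [ 0.5509 -0.036   0.0649] yaw 169.15 tz [ 2.5e-03  2.0e-04 -1.0e+00] F [-0.26  0.06 -1.75] T [ 0.08 -0.17 -0.01] w 0.0136 q [ 0.57  0.64 -0.87  1.86  0.61  0.92  0.79]
tool shift [0.0034 0.0004 0.0299]
after yaw: shift [0.0034 0.0004 0.0299] rot z tool 0.048092400115166356
```

View pics/scene17.png

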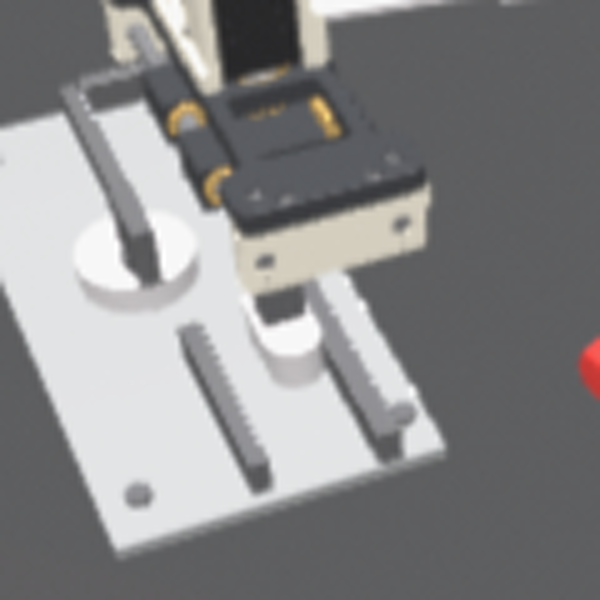

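View pics/top17.png

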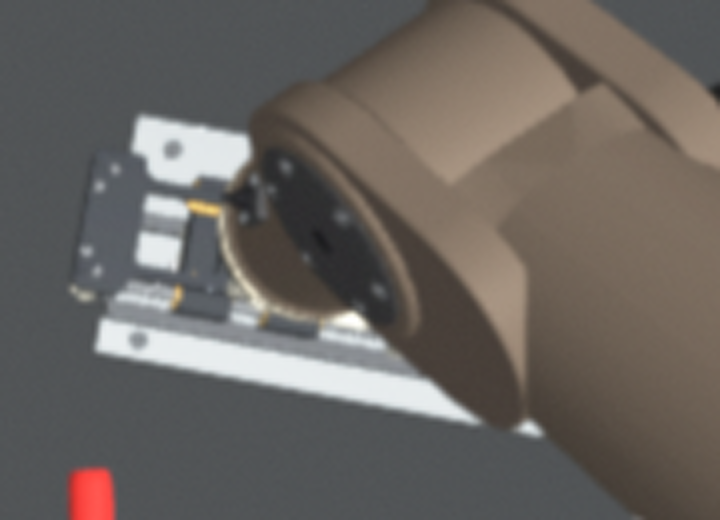

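```bash
cat >> h.py <<'E'
G=np.array([.5288,-.1333]);YA=-.19
N=np.array([np.cos(YA),np.sin(YA)]);TT=np.array([-N[1],N[0]])
def gw(x,y,z): return np.r_[G+x*N+y*TT,z]
def wg(p): d=np.array(p[:2])-G; return d@N,d@TT
E
python3 -c "
from h import *
o=arm.observe()['position'];x,y=wg(o);print(x,y)
print(proj('scene',gw(x,y+.026,.0375)),proj('scene',gw(x,y+.026,.0575)))
print('fence end in top z26', proj('scene',gw(-.015,.15,.026)),'rail end',proj('scene',gw(.031,.15,.026)),proj('scene',gw(.031,.05,.026)))
"
```

```text
0.00330755411305789 0.09916493557320774
[261.07078481 176.72015076] [260.1871527  169.76488474]
fence end in top z26 [273.53796131 185.38019269] rail end [253.14318781 191.66792544] [238.71345697 163.4192191 ]
```

```bash
python3 -m creep '[{"translation":[0,0,0.01],"rot":[0,0,0],"jaw":0.008},{"translation":[0,0,0.01],"rot":[0,0,0],"jaw":0.008},{"translation":[0,0,0.006],"rot":[0,0,0],"jaw":0.008},{"translation":[0,0,0],"rot":[0,0,0],"jaw":0.008},{"translation":[0,0,0],"rot":[0,0,0],"jaw":0.008},{"translation":[0,0,0],"rot":[0,0,0],"jaw":0.008}]'
python3 -c "
from h import *
import cv2
st(gw(.003,.1,.0354),169.1)
print(wg(arm.observe()['position']))
im=optics.get_image('scene');cv2.imwrite('pics/scene18.png',cv2.resize(im[130:210,220:300,::-1],None,fx=7.5,fy=7.5,interpolation=2))
"
```

```text
clock: 16.25
position: [0.5496, -0.0368, 0.037]
ee_rot: [-0.298, -3.127, -0.0]
force: [-0.3, -0.4, -1.6]
width: 0.148
t 16.25 pos [ 0.5496 -0.0368  0.037 ] yaw 169.1 tz [-5.e-04  1.e-04 -1.e+00] F [-0.29 -0.42 -1.59] T [ 0.07 -0.14 -0.01] w 0.0135 q [ 0.55  0.68 -0.83  1.89  0.65  0.87  0.76]
tool shift [-0.0008  0.0013  0.0016]
after yaw: shift [-0.0008  0.0013  0.0016] rot z tool 0.004863294335592627
(np.float64(0.00217961033313388), np.float64(0.09871205293113898))
```

View pics/scene18.png

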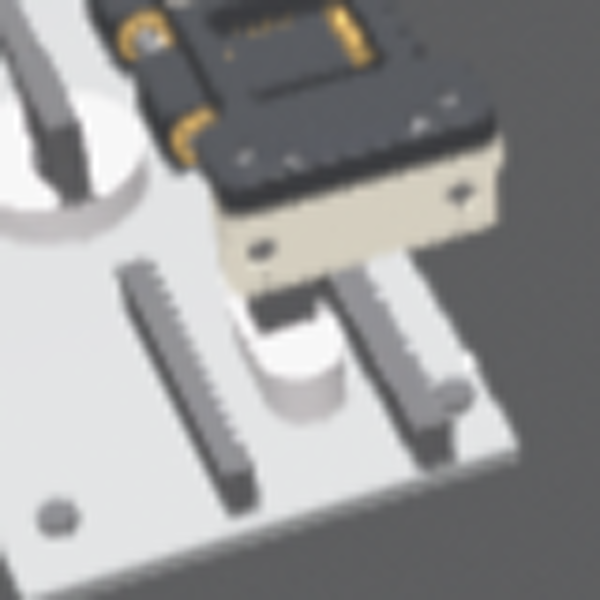

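```bash
python3 -m creep '[{"translation":[0,0,0.0015],"rot":[0,0,0],"jaw":0.008},{"translation":[0,0,0],"rot":[0,0,0],"jaw":0.008},{"translation":[0,0,0],"rot":[0,0,0],"jaw":0.008}]' | grep -E "pos|force"; python3 -m creep '[{"translation":[0,0,0.001],"rot":[0,0,0],"jaw":0.008},{"translation":[0,0,0],"rot":[0,0,0],"jaw":0.008},{"translation":[0,0,0],"rot":[0,0,0],"jaw":0.008}]'| grep -E "pos|force"
```

```text
position: [0.5497, -0.0369, 0.0357]
force: [0.0, 0.2, -2.1]
position: [0.5499, -0.0369, 0.0352]
force: [-2.2, -0.4, 5.8]
```

```bash
python3 -m creep '[{"translation":[0,0,-0.0007],"rot":[0,0,0],"jaw":0.008},{"translation":[0.0015,0,0],"rot":[0,0,0],"jaw":0.008},{"translation":[0.001,0,0],"rot":[0,0,0],"jaw":0.008},{"translation":[0,0,0],"rot":[0,0,0],"jaw":0.008}]' | grep -E "pos|force"; for i in 1; do python3 -m creep '[{"translation":[0.001,0,0],"rot":[0,0,0],"jaw":0.008},{"translation":[0,0,0],"rot":[0,0,0],"jaw":0.008}]'| grep -E "pos|force"; done;  python3 -c "
from h import *
st(); print(wg(arm.observe()['position']))"
```

```text
position: [0.547, -0.0364, 0.0353]
force: [-0.1, 0.1, -1.3]
position: [0.546, -0.0362, 0.0353]
force: [1.0, 0.1, -0.8]
t 17.3 pos [ 0.546  -0.0362  0.0353] yaw 169.1 tz [-3.e-04 -0.e+00 -1.e+00] F [ 0.97  0.12 -0.83] T [ 0.02 -0.14 -0.04] w 0.0137 q [ 0.55  0.68 -0.83  1.9   0.65  0.87  0.75]
(np.float64(-0.0014042946223631649), np.float64(0.0986203741818085))
```

```bash
python3 -m creep '[{"translation":[0.001,0,0],"rot":[0,0,0],"jaw":0.008},{"translation":[0,0,0],"rot":[0,0,0],"jaw":0.008}]'| grep -E "pos|force"; python3 -m creep '[{"translation":[0.001,0,0],"rot":[0,0,0],"jaw":0.008},{"translation":[0,0,0],"rot":[0,0,0],"jaw":0.008}]'| grep -E "pos|force"; python3 -m creep '[{"translation":[0.001,0,0],"rot":[0,0,0],"jaw":0.008},{"translation":[0,0,0],"rot":[0,0,0],"jaw":0.008}]'| grep -E "pos|force"
```

```text
position: [0.5451, -0.036, 0.0353]
force: [0.6, 0.2, -1.6]
position: [0.5441, -0.0358, 0.0354]
force: [-0.3, 0.1, -1.9]
position: [0.5432, -0.0356, 0.0354]
force: [-0.7, 0.4, -1.8]
```

```bash
python3 -m creep '[{"translation":[0.001,0,0],"rot":[0,0,0],"jaw":0.008},{"translation":[0,0,0],"rot":[0,0,0],"jaw":0.008}]'| grep -E "pos|force"; python3 -m creep '[{"translation":[0.001,0,0],"rot":[0,0,0],"jaw":0.008},{"translation":[0,0,0],"rot":[0,0,0],"jaw":0.008}]'| grep -E "pos|force"; python3 -m creep '[{"translation":[0.001,0,0],"rot":[0,0,0],"jaw":0.008},{"translation":[0,0,0],"rot":[0,0,0],"jaw":0.008}]'| grep -E "pos|force"; python3 -c "
from h import *
import cv2
st(); print(wg(arm.observe()['position']))
im=optics.get_image('scene');cv2.imwrite('pics/scene19.png',cv2.resize(im[130:210,220:300,::-1],None,fx=7.5,fy=7.5,interpolation=2))"
```

```text
position: [0.5426, -0.0355, 0.0355]
force: [0.9, -0.6, -3.0]
position: [0.5424, -0.0354, 0.0357]
force: [4.5, -0.6, -3.7]
position: [0.5419, -0.0354, 0.0357]
force: [6.2, -1.9, -4.9]
t 18.3 pos [ 0.5419 -0.0354  0.0357] yaw 169.07 tz [ 0.0027  0.     -1.    ] F [ 6.16 -1.88 -4.87] T [-0.29 -1.84 -0.01] w 0.0139 q [ 0.55  0.67 -0.84  1.91  0.65  0.86  0.75]
(np.float64(-0.005613986264900896), np.float64(0.09866121042622422))
```

View pics/scene19.png

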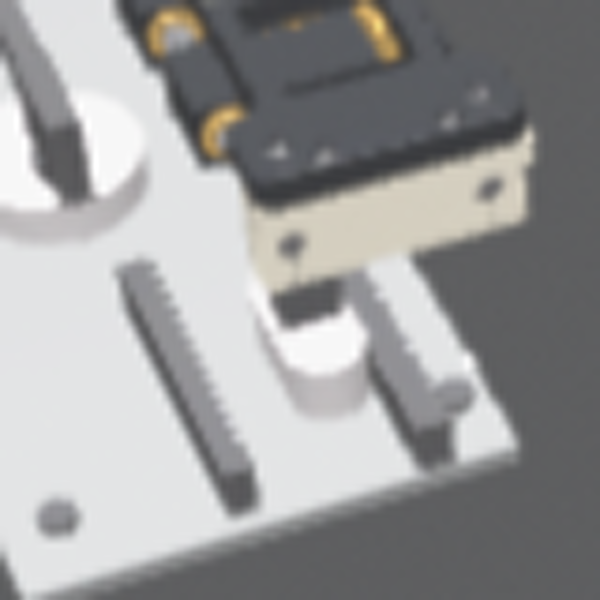

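```bash
python3 -m creep '[{"translation":[-0.003,0,0],"rot":[0,0,0],"jaw":0.008},{"translation":[-0.0027,0,0],"rot":[0,0,0],"jaw":0.008},{"translation":[0,0,0],"rot":[0,0,0],"jaw":0.008},{"translation":[0,0,0],"rot":[0,0,0],"jaw":0.008}]'| grep -E "pos|force";python3 -c "
from h import *
st(); print(wg(arm.observe()['position']))"
```

```text
position: [0.5457, -0.036, 0.0353]
force: [0.9, 0.2, -0.8]
t 18.68 pos [ 0.5457 -0.036   0.0353] yaw 169.1 tz [-8.e-04  1.e-04 -1.e+00] F [ 0.9   0.24 -0.76] T [ 0.06 -0.16 -0.05] w 0.0137 q [ 0.55  0.68 -0.83  1.9   0.65  0.87  0.75]
(np.float64(-0.0018214371901839853), np.float64(0.09872163635777687))
```

```bash
python3 -m creep '[{"translation":[0,-0.007,0],"rot":[0,0,0],"jaw":0.008},{"translation":[0,-0.01,0],"rot":[0,0,0],"jaw":0.008},{"translation":[0,-0.01,0],"rot":[0,0,0],"jaw":0.008},{"translation":[0,-0.01,0],"rot":[0,0,0],"jaw":0.008},{"translation":[0,-0.008,0],"rot":[0,0,0],"jaw":0.008},{"translation":[0,0,0],"rot":[0,0,0],"jaw":0.008},{"translation":[0,0,0],"rot":[0,0,0],"jaw":0.008},{"translation":[0,0,0],"rot":[0,0,0],"jaw":0.008}]'| grep -E "pos|force";python3 -c "
from h import *
import cv2
st(); print(wg(arm.observe()['position']))
im=optics.get_image('scene');cv2.imwrite('pics/scene20.png',cv2.resize(im[100:210,190:300,::-1],None,fx=5.4,fy=5.4,interpolation=2))"
```

```text
position: [0.5375, -0.0801, 0.0355]
force: [-0.8, 0.7, -1.5]
t 19.35 pos [ 0.5375 -0.0801  0.0355] yaw 169.09 tz [ 2.e-04  3.e-04 -1.e+00] F [-0.79  0.66 -1.5 ] T [ 0.06 -0.15  0.05] w 0.014 q [ 0.63  0.67 -0.84  1.91  0.66  0.86  0.83]
(np.float64(-0.0014557038229333682), np.float64(0.05384720101614427))
```

View pics/scene20.png

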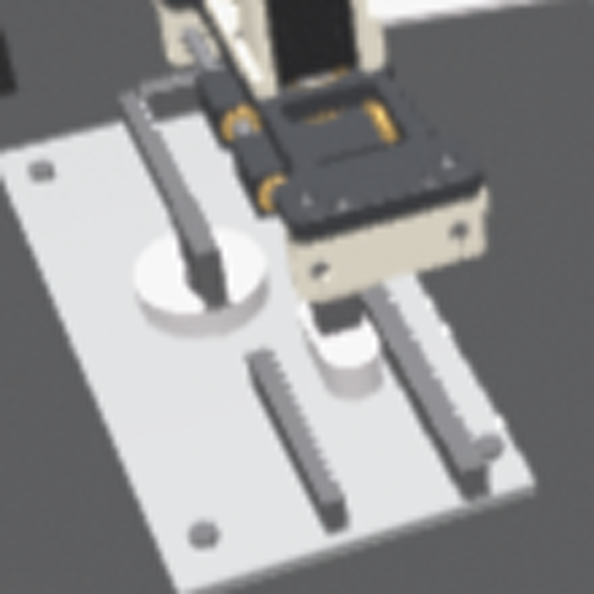

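```bash
python3 -m creep '[{"translation":[0,-0.006,0],"rot":[0,0,0],"jaw":0.008},{"translation":[0,-0.006,0],"rot":[0,0,0],"jaw":0.008},{"translation":[0,-0.006,0],"rot":[0,0,0],"jaw":0.008},{"translation":[0,-0.006,0],"rot":[0,0,0],"jaw":0.008},{"translation":[0,0,0],"rot":[0,0,0],"jaw":0.008}]'| grep -E "pos|force";python3 -c "
from h import *
st(); print(wg(arm.observe()['position']))"
```

```text
position: [0.5326, -0.1058, 0.0353]
force: [0.1, 0.1, -1.1]
t 19.82 pos [ 0.5326 -0.1058  0.0353] yaw 168.98 tz [-4.e-04 -8.e-04 -1.e+00] F [ 0.14  0.15 -1.12] T [ 0.02 -0.15 -0.06] w 0.014 q [ 0.68  0.67 -0.84  1.91  0.66  0.86  0.88]
(np.float64(-0.0014481639590677767), np.float64(0.027720172049841882))
```

```bash
python3 -m creep '[{"translation":[0,-0.006,0],"rot":[0,0,0],"jaw":0.008},{"translation":[0,-0.006,0],"rot":[0,0,0],"jaw":0.008},{"translation":[0,-0.006,0],"rot":[0,0,0],"jaw":0.008},{"translation":[0,0,0],"rot":[0,0,0],"jaw":0.008}]'| grep -E "pos|force";python3 -c "
from h import *
st(); print(wg(arm.observe()['position']))"
```

```text
position: [0.5292, -0.1234, 0.0352]
force: [-0.2, -0.2, -1.3]
t 20.15 pos [ 0.5292 -0.1234  0.0352] yaw 169.0 tz [-5.e-04 -9.e-04 -1.e+00] F [-0.22 -0.23 -1.34] T [ 0.03 -0.16 -0.04] w 0.0137 q [ 0.71  0.67 -0.84  1.91  0.66  0.86  0.91]
(np.float64(-0.0014805795132824362), np.float64(0.00975459382244605))
```

No lateral force: the gauge is in the gap. Continuing.

```bash
python3 -m creep '[{"translation":[0,-0.006,0],"rot":[0,0,0],"jaw":0.008},{"translation":[0,-0.006,0],"rot":[0,0,0],"jaw":0.008},{"translation":[0,-0.006,0],"rot":[0,0,0],"jaw":0.008},{"translation":[0,-0.006,0],"rot":[0,0,0],"jaw":0.008},{"translation":[0,0,0],"rot":[0,0,0],"jaw":0.008}]'| grep -E "pos|force";python3 -c "
from h import *
st(); print(wg(arm.observe()['position']))"
```

```text
position: [0.5246, -0.147, 0.0352]
force: [0.1, -0.3, -2.4]
t 20.57 pos [ 0.5246 -0.147   0.0352] yaw 168.99 tz [-5.e-04 -9.e-04 -1.e+00] F [ 0.05 -0.29 -2.42] T [ 0.08 -0.13 -0.04] w 0.0138 q [ 0.76  0.68 -0.84  1.9   0.66  0.87  0.95]
(np.float64(-0.001519311800251475), np.float64(-0.014252492664931693))
```

```bash
python3 -m creep '[{"translation":[0,-0.006,0],"rot":[0,0,0],"jaw":0.008},{"translation":[0,-0.006,0],"rot":[0,0,0],"jaw":0.008},{"translation":[0,-0.006,0],"rot":[0,0,0],"jaw":0.008},{"translation":[0,-0.006,0],"rot":[0,0,0],"jaw":0.008},{"translation":[0,-0.006,0],"rot":[0,0,0],"jaw":0.008},{"translation":[0,0,0],"rot":[0,0,0],"jaw":0.008}]'| grep -E "pos|force";python3 -c "
from h import *
st(); print(wg(arm.observe()['position']))"
```

```text
position: [0.5189, -0.1765, 0.0352]
force: [0.0, -0.5, -1.7]
t 21.07 pos [ 0.5189 -0.1765  0.0352] yaw 168.99 tz [-5.e-04 -8.e-04 -1.e+00] F [ 0.01 -0.47 -1.75] T [ 0.02 -0.13 -0.02] w 0.0138 q [ 0.81  0.68 -0.84  1.89  0.66  0.87  1.01]
(np.float64(-0.0015551898174300215), np.float64(-0.044291688277778504))
```

```bash
python3 -m creep '[{"translation":[0,-0.008,0],"rot":[0,0,0],"jaw":0.008},{"translation":[0,-0.01,0],"rot":[0,0,0],"jaw":0.008},{"translation":[0,-0.01,0],"rot":[0,0,0],"jaw":0.008},{"translation":[0,-0.01,0],"rot":[0,0,0],"jaw":0.008},{"translation":[0,-0.01,0],"rot":[0,0,0],"jaw":0.008},{"translation":[0,-0.004,0],"rot":[0,0,0],"jaw":0.008},{"translation":[0,0,0],"rot":[0,0,0],"jaw":0.008},{"translation":[0,0,0],"rot":[0,0,0],"jaw":0.008}]'| grep -E "pos|force";python3 -c "
from h import *
import cv2
st(); print(wg(arm.observe()['position']))
im=optics.get_image('scene');cv2.imwrite('pics/scene21.png',cv2.resize(im[80:190,180:290,::-1],None,fx=5.4,fy=5.4,interpolation=2))"
```

```text
position: [0.5094, -0.2258, 0.0354]
force: [0.2, 0.6, -1.7]
t 21.73 pos [ 0.5094 -0.2258  0.0354] yaw 169.06 tz [ 1.e-04  3.e-04 -1.e+00] F [ 0.2   0.6  -1.73] T [ 0.13 -0.18 -0.05] w 0.0137 q [ 0.9   0.69 -0.84  1.87  0.66  0.88  1.11]
(np.float64(-0.0015512977675741293), np.float64(-0.09448249757194804))
```

View pics/scene21.png

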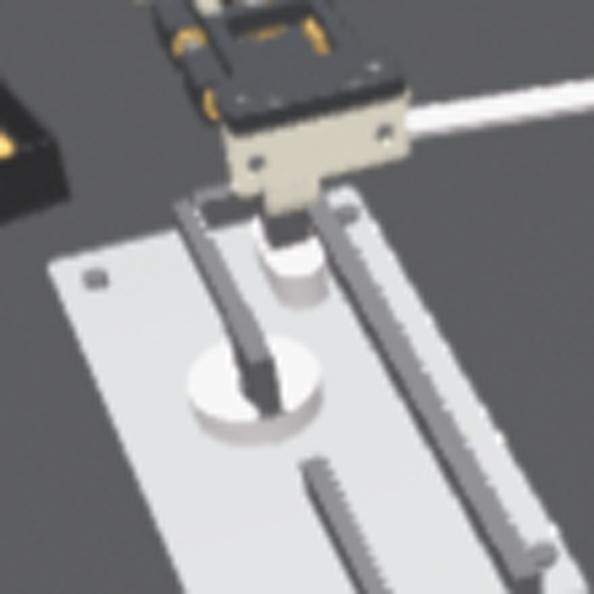

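```bash
python3 -m creep '[{"translation":[0,0,0.0008],"rot":[0,0,0],"jaw":0.008},{"translation":[0,0,0],"rot":[0,0,0],"jaw":0.02},{"translation":[0,0,0],"rot":[0,0,0],"jaw":0.04},{"translation":[0,0,0],"rot":[0,0,0],"jaw":0.04},{"translation":[0,0,0],"rot":[0,0,0],"jaw":0.04},{"translation":[0,0,0],"rot":[0,0,0],"jaw":0.04},{"translation":[0,0,-0.015],"rot":[0,0,0],"jaw":0.04},{"translation":[0,0,-0.03],"rot":[0,0,0],"jaw":0.04},{"translation":[0,0,-0.04],"rot":[0,0,0],"jaw":0.04},{"translation":[0,0,-0.04],"rot":[0,0,0],"jaw":0.04},{"translation":[0,0,-0.02],"rot":[0,0,0],"jaw":0.04},{"translation":[0,0,0],"rot":[0,0,0],"jaw":0.04}]'| grep -E "pos|force|wid";python3 -c "
from h import *
import cv2
st()
im=optics.get_image('scene');cv2.imwrite('pics/scene22.png',cv2.resize(im[80:210,180:300,::-1],None,fx=4.5,fy=4.5,interpolation=2))"
```

```text
position: [0.5123, -0.2256, 0.1847]
force: [0.8, 0.8, -0.9]
width: 0.433
t 22.78 pos [ 0.5123 -0.2256  0.1847] yaw 169.1 tz [ 0.0071 -0.0026 -1.    ] F [ 0.82  0.78 -0.89] T [ 0.05 -0.21  0.04] w 0.0397 q [ 0.99  0.53 -0.97  1.72  0.48  1.14  1.26]
```

View pics/scene22.png

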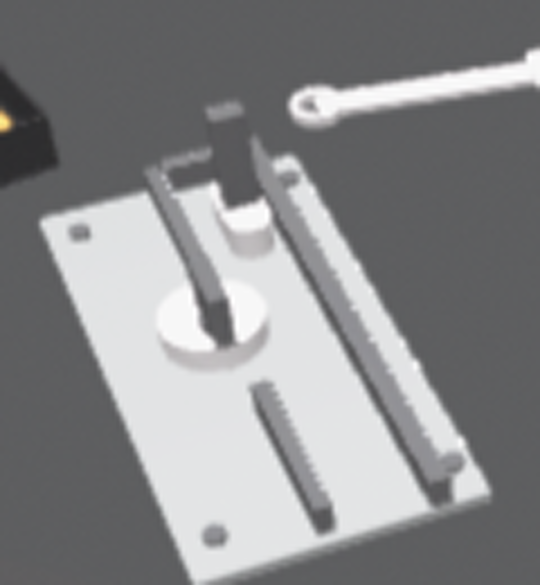

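```bash
python3 -c "
from h import *
print(proj('scene',gw(0,-.094,.088)),proj('scene',gw(0,-.07,.088)),proj('scene',gw(0,-.094,.028)),wg(onz('scene',[230.7,104],.088)))
print(arm.sign_off())"
```

```text
[229.37643523 103.82051542] [232.37255624 109.10040336] [232.86460925 124.50887158] (np.float64(-0.002634971442903207), np.float64(-0.09196234526457675))
the job is handed in; nothing more can be done
None
```

The job is handed in. I gripped the eccentric's bar and turned it about 73° until it lay along the track. I then set the middle gauge, the 24 mm bright one with the dark tab, down in the open end. I slid it along the floor through the gap, released it standing beyond the disc, and lifted the arm clear.

**Last checks:**
- **Bar:** it looks along the track in the final picture. The gripper's yaw was 78.5° when I let go, against about 79° wanted.
- **Gap:** the wrist readings taken between slide steps showed no more than about 1 N sideways.
- **Gauge:** it stands upright, at about y = -92 mm from the picture and -94 mm from the arm, with x about 0 to -3 mm.
- **Time:** 22.8 s by the robot's clock.

**What went wrong or disagreed:**
- **Tool height:** the pictures showed the fingertips about 28 mm higher than the stated tool geometry gives from the measured pose. My first grip on the bar closed on nothing above it. After that I set heights from the pictures and from the first contact with the channel floor.
- **Gauge in the jaws:** it sat about 1.6 mm off centre. I found this by touching the fence lightly and corrected for it before the gap.
- **The two cameras:** they differed by a few millimetres, so I took the final track position from the grip on the bar.

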